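# Scan a batch of wedges with the telescoping bench scanner

### The arm

A 6-joint arm with a two-finger parallel gripper is mounted at the origin on a cart in front of the work surface, level with it; the furniture and walls round the work are solid. World frame = base frame: x ahead of the robot, y to its left, z up, the work surface at z = 0. Lengths are in m, angles in rad, forces in N, time in s.
With the tool pointing down it reaches from about 0.325 to 0.875 m from the base axis. Payload 4.4 kg.
Tool frame: the origin (TCP) lies at the centre of the arm's flange, where the gripper is bolted on; the fingertips stand 173 mm ahead of it and the grasp point (between the pads) lies 155 mm ahead of it; x points along the fingers, y is the direction in which the jaws open and shut, and the axes are right-handed (so a half turn about x gives the same grasp; the last joint's range is limited). The gripper opens to 85 mm and grips with 20 to 120 N. Pads are 22 mm wide; open, the fingers measure 114 mm over their backs; the gripper's body (76 mm by 85 mm) begins 54 mm behind the grasp point. The pads swing forward as they close: fully open they stand 13 mm farther back than shut.
Start: joints at [-1.427, 0.207, 1.542, -0, 1.393, -0.15], TCP at [0.167, -0.55, 0.405] pointing down, gripper open.
Joint ranges: [-2.73, 2.73], [-0.86, 2.22], [0.23, 2.46], [-1.11, 4.25], [0.08, 2.63], [-2.82, 2.82]. Speed limits (rad/s): [2.79, 2.79, 3.14, 3.14, 3.14, 3.14].

### API

Orientations are given as a 3x3 rotation matrix whose columns are the frame's x, y, z axes.
In Python, from rig import arm, eyes, ticket gives the robot as it stands.
- The arm moves only by the tool move_arm, never from a script. Its argument "moves" is a list of rows, each a list of 7 numbers: the finger opening in m, from 0 to 0.0854, then the shift along the tool's x, y, z in m, then the turn, a rotation vector about the tool's x, y, z in rad. In form: [[hand, dx, dy, dz, ax, ay, az], ...]. A call has 1 to 8 rows; each row shifts and turns the pose as measured when the row begins, along the tool's axes as they then stand; what a row does not reach is not made up. A row lasts 1/8 s, in which the tool goes at most 62.5 mm and 10.7 degrees, less where a joint would pass 70% of its speed; a pose out of reach is approached as far as the arm can. A call is refused whole if a number of a shift passes 0.0625 or a number of a turn 0.188, either way. A call with a gripper value outside its range is refused whole. The fingers move at their own pace and stop on an object; "newtons" is the grip in N (left out, the last holds). Time passes only in rows, so rows that do not move let the fingers close. It gives the time, the measured TCP pose, the force and the opening at its end, in the units of the state.
- arm.sense(): the state, without advancing time (a new reading comes with each control period).
- eyes.grab_frame(name): name is "scene" or "top" or "wrist"; returns the picture (400x640x3 uint8, blue, green, red); there is no depth.
- eyes.camera_model(name): a dict with "vertical_fov" (degrees; the focal length in pixels is half the picture's height over the tangent of half this angle, whatever the lens; pixels are square), "cx", "cy" (the principal point, pixels), "world_to_cam" (4x4, takes a point from world to camera coordinates); the wrist camera has in their place "mount" (4x4, takes a point from camera to tool coordinates, whose origin is the TCP and whose axes are the tool frame's). Camera axes: x right, y down, z forward; pixel columns grow to the right and rows downward; lengths in m; the calibration is good to about 2 mm. The wrist camera is an equidistant fisheye: a pixel r from the principal point sees the ray r / f radians off the axis. A picture is of the moment at which its call begins: read the wrist's pose just before it. camera_model takes no time and is no camera call.
- ticket.hand_in(): hands the job in, once; it reports no verdict.
Trained networks look in the newest picture that a camera, given by its name, has taken for a name from the list of things; names that differ only in an ending like _2 or _b are one class to them, and where a whole thing is asked for, a point or a joint stands for the part that bears it (a point fixed in the world has none). Each returns a list of dicts, best first, with "p" (0 to 1); they miss things now and then, are a little off and sometimes report something else, mostly with a low value. They report only what shows in the picture. A call takes as long as a camera call. They do not tell look-alikes from the thing itself.
- eyes.recognise(thing, camera): "box" ([left, top, right, bottom] in pixels, round what is visible of it).
The state is a dict: "time": time; "joints": joint angles; "dq": joint speeds; "effort": joint torques, N m; "position": TCP position; "ee_rot": TCP orientation; "force": force on the tool from outside, world axes, zero at the start; "wrist_torque": the same for the moment, N m; "finger_gap": finger opening in m.
Only numpy, scipy, OpenCV 4.12 (cv2) and the standard library are available. Lean on these libraries where they do the work, as an engineer would, in place of code of your own. Each camera call takes 0.05 s, during which the arm holds its last target.

### The job

Scan the loose wooden wedges that lie between the two trays: get the bench scanner ready by pulling its telescoping boom out until the lock button clicks out, and lay every wedge in the aluminium scan tray in front of it (lying flat, not on top of one another or on the rim). Then squeeze the scanner's trigger fully against its stop for about a second and let it spring back, and after that lay all the wedges flat inside the plywood tray on the right. Leave the boom locked out and do not shift the other things on the table.

Things in the scene. Friction and masses are not known exactly. Their poses are not given: they have to be found in the camera images.
- scanner: Fixed grey scanner like a pistol lying on its side on a post, 130 mm high. Origin on the table under it, z up. Barrel: square sleeve 32 x 32 mm along its y, mouth at y = -90 mm, axis 105 mm above the table; the boom slides out toward -y. Black grip, 28 mm wide (y), 34 mm high, sticks out level from the barrel to x = -126 mm, mid height 101 mm.
- boom (a joint): Extension of the telescoping boom in m: 0 pushed in, 0.122 end stop. It slides out along the scanner's -y against about 2 N of friction and stays where it is left. At about 0.117 to 0.122 its sprung lock button jumps out through the slot in the sleeve's top and holds it.
- head (a point): Centre of the scanning head on the boom's end in plan, 111 mm above the table. The head is a grey block 40 mm wide (scanner's x), 50 mm long (scanner's y), 56 mm high: its flat top 26 mm above and its underside 30 mm below about this point. It moves with the boom; axes as the scanner's.
- lock_button (a joint): Height of the steel lock button in m: near 0 while held down inside the sleeve, about 0.009 when it has clicked out (then 5 mm stand above the sleeve).
- trigger (a joint): Angle of the aluminium trigger in rad: 0 released, 0.20 fully squeezed (stop). A lever 86 mm long, 26 mm high on the -y side of the grip, hinged on a vertical pin 25 mm from the barrel's axis; at rest its free end stands away from the grip. About 7 N at the squeeze point presses it fully; it springs back.
- squeeze_point (a point): Where to squeeze: 95 mm from the barrel's axis along the grip (scanner's -x), 101 mm above the table. Jaws centred here and closing along the scanner's y squeeze it: the grip's outer face is 19 mm away toward +y, the trigger's 34 mm away toward -y at rest, 20 mm when fully squeezed. Axes as the scanner's.
- scan_tray_in (a point): Centre of the inner floor (16 mm above the table) of the fixed shallow aluminium scan tray in front of the boom: inside 148 mm (x) x 240 mm (y), rim 28 mm above the table. Two ribs along its x, 6 mm wide and 5 mm high, at y = -40 and +40 mm part the floor into three lanes. Axes are the tray's.
- done_tray_in (a point): Centre of the inner floor (18 mm above the table) of the fixed plywood tray on the right: inside 238 mm (x) x 148 mm (y), rim 34 mm above the table. Axes are the tray's.
- wedge0: sawn dark wooden wedge, 100 mm long (y) x 36 wide (x) x 30 high at its thick end, tapering along y to a thin edge; origin at the centre of its underside, z up when lying on its base. May be absent.
- wedge1: sawn dark wooden wedge, 85 mm long (y) x 31 wide (x) x 25 high at its thick end, tapering along y to a thin edge; origin at the centre of its underside, z up when lying on its base. May be absent.
- wedge3: sawn dark wooden wedge, 110 mm long (y) x 40 wide (x) x 33 high at its thick end, tapering along y to a thin edge; origin at the centre of its underside, z up when lying on its base. May be absent.
- offcut2: bystander: wooden block 62 x 90 x 45 mm, lying in front of the scanner; origin centre of underside
- whetstone: bystander: sharpening stone 52 x 160 x 26 mm, behind the scanner's boom; origin centre of underside
- hex_bolt: bystander: steel hex bolt 98 mm long, 27 mm head, lying behind the scan tray's right end; origin under its middle
There are look-alikes about, which are no part of the job. Leave any yellow look-alike of the wedge1 alone. Leave any turquoise look-alike of the wedge0 alone.

How it is judged:
By the outcome, as a careful person would: the job done as asked, in the order asked, and still so for the second after the job is handed in, with the robot touching nothing.
Of wedge0, wedge1, wedge3 only 2 to 3 are there at a start; the rules pass over those that are not, and their reading is None.
At some moment in a run one of wedge0, wedge1, wedge3 may be knocked a few centimetres aside while the robot is not near it.
Once in a run the grip may slacken for a moment while it holds something.
It also fails if it takes over 210 s, if anything falls off the work surface, if the arm or the gripper's body presses on something with over 40 N, if the wrist force passes 120 N, or if a joint passes its speed limit or range.

## Working session

There is one attempt and no reset: what is moved stays moved. The work goes in short steps, Python scripts to look and compute and a tool call to move; the robot and the scene stay as the last step left them, time stands still between calls to the robot, and variables do not carry over. Pictures are saved under pics/ and viewed, and the job is handed in when it is done.

Besides the shell and the picture viewer there is one more tool, called after "Request:" as a command line: name --pt "numbers of a row" for each row, then --argument value for the rest. move_arm: Moves the arm, as the interface text tells. Its arguments: {"type":"object","properties":{"moves":{"type":"array"},"newtons":{"type":"number"}},"required":["moves"]}

```bash
ls; mkdir -p pics
python3 - <<'E'
from rig import arm, eyes, ticket
import cv2,json
s=arm.sense();print(s)
for n in("scene","top","wrist"):
    im=eyes.grab_frame(n);cv2.imwrite(f"pics/{n}0.png",im);print(n,eyes.camera_model(n))
E
```

```text
pics
{'time': 0.0, 'joints': array([-1.42752696e+00,  2.07411449e-01,  1.54300066e+00, -1.97040918e-05,
        1.39353925e+00, -1.50530148e-01]), 'dq': array([-0.00133967, -0.00160685, -0.00050276, -0.00035369, -0.00090845,
       -0.00066403]), 'effort': array([-1.87655271e-03, -3.83038330e+01, -2.91601378e+01, -3.03087982e-04,
        1.05441391e-02, -5.92001168e-07]), 'position': array([ 0.16642902, -0.54998438,  0.40350802]), 'ee_rot': array([[-3.55970835e-04,  2.89593951e-01, -9.57149527e-01],
       [ 2.33176195e-03, -9.57146745e-01, -2.89593976e-01],
       [-9.99997218e-01, -2.33493185e-03, -3.34547828e-04]]), 'force': array([ 0.33097813, -0.61665232,  0.10541787]), 'wrist_torque': array([ 0.00623796, -0.06073045, -0.00331888]), 'finger_gap': 0.0855922538465154}
scene {'vertical_fov': 44.99552656333703, 'cx': 320.57269334148003, 'cy': 199.8777675950815, 'world_to_cam': array([[ 0.82544176, -0.56438711,  0.01063412, -0.49563865],
       [-0.35451009, -0.53296318, -0.76829216,  0.23132097],
       [ 0.43928179,  0.63041053, -0.64001099,  1.88091877],
       [ 0.        ,  0.        ,  0.        ,  1.        ]])}
top {'vertical_fov': 54.725880845309256, 'cx': 315.5325091600816, 'cy': 200.04304523745594, 'world_to_cam': array([[-0.02637515, -0.99956884, -0.0129026 , -0.01721935],
       [-0.98687817,  0.02809274, -0.15900401,  0.55106043],
       [ 0.15929793,  0.00853954, -0.98719362,  1.37982232],
       [ 0.        ,  0.        ,  0.        ,  1.        ]])}
wrist {'vertical_fov': 65.70646984690485, 'cx': 315.35500303088264, 'cy': 202.443026179177, 'mount': array([[ 1.58396512e-04, -3.14480538e-01,  9.49263908e-01,
         3.09783280e-02],
       [ 9.99998736e-01, -1.45218665e-03, -6.47955480e-04,
         1.22051367e-03],
       [ 1.58227776e-03,  9.49262810e-01,  3.14479910e-01,
        -7.96527603e-02],
       [ 0.00000000e+00,  0.00000000e+00,  0.00000000e+00,
         1.00000000e+00]])}
```

View pics/scene0.png

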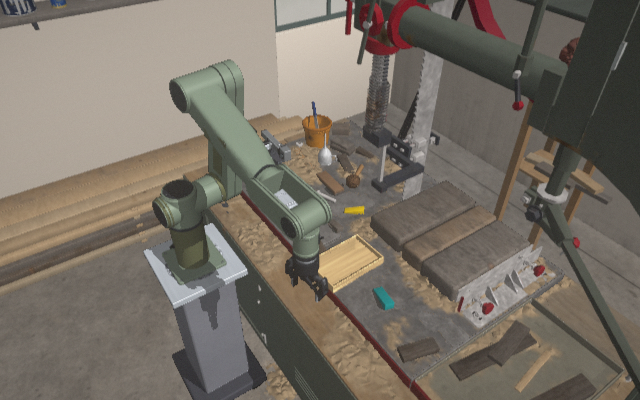

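View pics/top0.png

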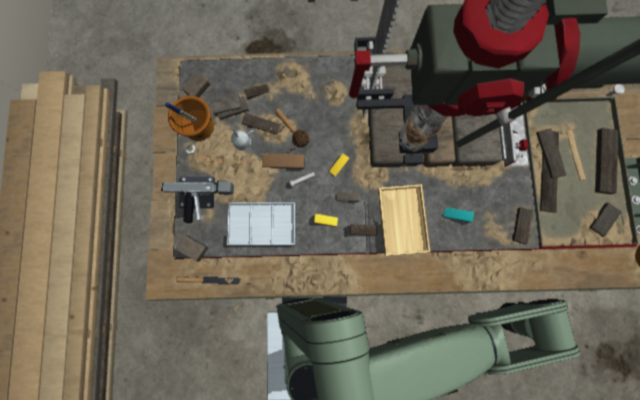

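View pics/wrist0.png

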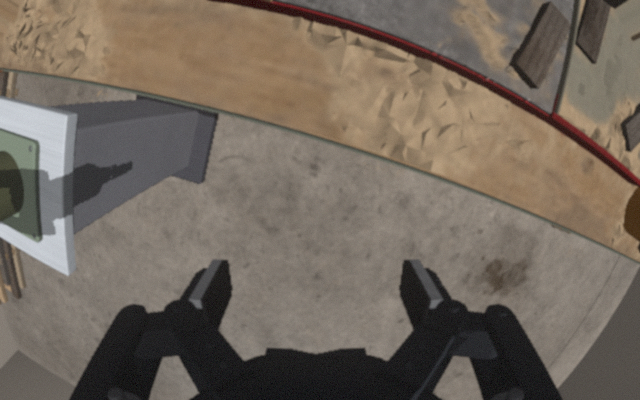

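```bash
cat > h.py <<'E'
from rig import arm, eyes, ticket
import cv2, numpy as np
def K(m):
    return 200/np.tan(np.radians(m["vertical_fov"]/2))
def px2w(cam,u,v,z):
    m=eyes.camera_model(cam); f=K(m); W=m["world_to_cam"]; R=W[:3,:3]; c=-R.T@W[:3,3]
    d=R.T@np.array([(u-m["cx"])/f,(v-m["cy"])/f,1]); return c+d*(z-c[2])/d[2]
def w2px(cam,p):
    m=eyes.camera_model(cam); f=K(m); q=m["world_to_cam"]@np.r_[p,1]; return np.array([m["cx"]+f*q[0]/q[2], m["cy"]+f*q[1]/q[2]])
def wr_pose(s=None):
    s=s or arm.sense(); T=np.eye(4);T[:3,:3]=s["ee_rot"];T[:3,3]=s["position"]
    return T@eyes.camera_model("wrist")["mount"]
def wpx2w(u,v,z,T):
    m=eyes.camera_model("wrist"); f=K(m); a=np.array([u-m["cx"],v-m["cy"]]); r=np.hypot(*a); th=r/f
    d=np.r_[a/max(r,1e-9)*np.sin(th),np.cos(th)]; d=T[:3,:3]@d; c=T[:3,3]; return c+d*(z-c[2])/d[2]
def ww2px(p,T):
    m=eyes.camera_model("wrist"); f=K(m); q=np.linalg.inv(T)@np.r_[p,1]; n=np.hypot(q[0],q[1]); th=np.arctan2(n,q[2]); return np.array([m["cx"]+f*th*q[0]/n,m["cy"]+f*th*q[1]/n])
E
python3 - <<'E'
from h import *
im=eyes.grab_frame("top")
cv2.imwrite("pics/topz.png",cv2.resize(im[140:290,150:350],(800,600),interpolation=cv2.INTER_CUBIC))
cv2.imwrite("pics/topz2.png",cv2.resize(im[150:270,300:460],(800,600),interpolation=cv2.INTER_CUBIC))
for t in ["scanner","boom","head","lock_button","trigger","wedge0","wedge1","wedge3","offcut2","whetstone","hex_bolt","scan_tray_in","done_tray_in"]:
    try:
        for d in eyes.recognise(t,"top")[:6]:
            b=d["box"]; print(t,round(d["p"],2),np.round(b),np.round(px2w("top",(b[0]+b[2])/2,(b[1]+b[3])/2,0.02)[:2],3))
    except Exception as e: print(t,e)
E
```

```text
scanner 0.61 [158. 178. 235. 224.] [0.563 0.416]
boom 0.75 [204. 182. 237. 198.] [0.604 0.326]
head 0.58 [213. 180. 235. 197.] [0.608 0.312]
head 0.32 [197. 196. 200. 221.] [0.535 0.408]
lock_button 0.28 [263. 155. 306. 168.] [0.706 0.081]
trigger 0.66 [194. 196. 200. 221.] [0.536 0.414]
wedge0 0.63 [335. 193. 360. 202.] [ 0.561 -0.151]
wedge0 0.62 [445. 206. 474. 223.] [ 0.486 -0.564]
wedge0 0.58 [351. 225. 375. 234.] [ 0.44  -0.205]
wedge0 0.56 [312. 216. 338. 224.] [ 0.478 -0.065]
wedge1 0.63 [335. 193. 360. 202.] [ 0.561 -0.151]
wedge1 0.62 [445. 206. 474. 223.] [ 0.486 -0.564]
wedge1 0.58 [351. 225. 375. 234.] [ 0.44  -0.205]
wedge1 0.56 [312. 216. 338. 224.] [ 0.478 -0.065]
wedge3 0.63 [335. 193. 360. 202.] [ 0.561 -0.151]
wedge3 0.62 [445. 206. 474. 223.] [ 0.486 -0.564]
wedge3 0.58 [351. 225. 375. 234.] [ 0.44  -0.205]
wedge3 0.56 [312. 216. 338. 224.] [ 0.478 -0.065]
offcut2 0.57 [179. 236. 209. 263.] [0.383 0.42 ]
whetstone 0.81 [264. 154. 305. 168.] [0.71  0.083]
hex_bolt 0.63 [291. 175. 314. 187.] [0.629 0.014]
scan_tray_in 0.68 [230. 206. 294. 247.] [0.461 0.17 ]
done_tray_in 0.88 [379. 184. 428. 257.] [ 0.469 -0.357]
```

View pics/topz.png

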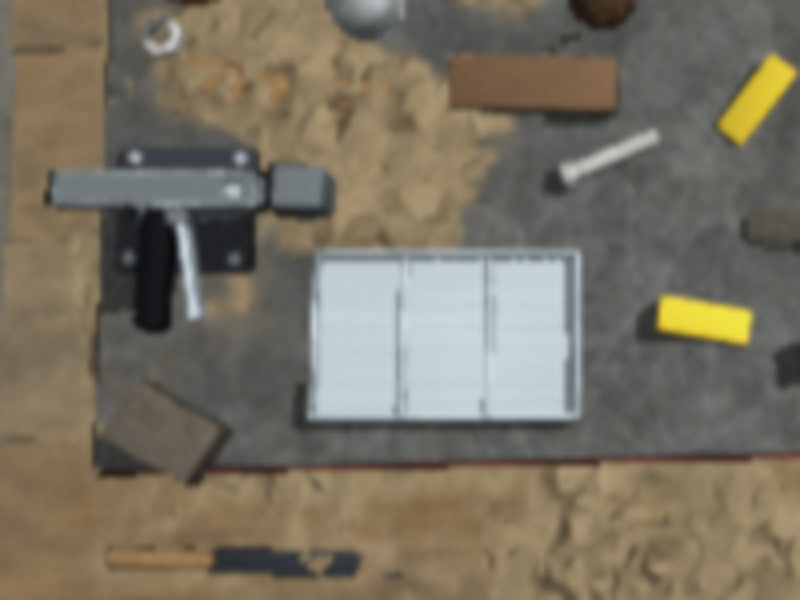

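View pics/topz2.png

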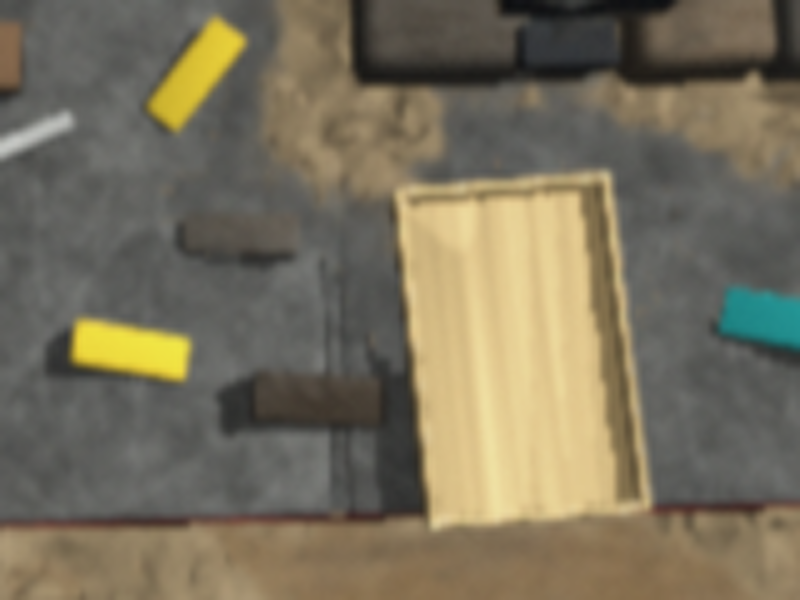

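```bash
cat >> h.py <<'E'
from scipy.spatial.transform import Rotation as Ro
def Ryaw(deg):
    a=np.radians(deg); y=np.array([np.cos(a),np.sin(a),0]); x=np.array([0,0,-1.]); return np.c_[x,y,np.cross(x,y)]
def plan(wps,hand,vmax=0.055,rmax=0.17):
    """wps: list of (x,y,z of GRASP point, yaw deg[,hand])"""
    s=arm.sense(); p=s["position"].copy(); R=s["ee_rot"].copy(); rows=[]
    print("now grasp",np.round(p+0.155*R[:,0],4),"yaw",round(np.degrees(np.arctan2(R[1,1],R[0,1])),2),"gap",round(s["finger_gap"],4),"t",round(s["time"],2),"F",np.round(s["force"],1))
    for w in wps:
        Rt=Ryaw(w[3]); pt=np.array(w[:3])-0.155*Rt[:,0]; h=w[4] if len(w)>4 else hand
        d=pt-p; rv=Ro.from_matrix(R.T@Rt).as_rotvec()
        n=max(1,int(np.ceil(np.linalg.norm(d)/vmax)),int(np.ceil(np.linalg.norm(rv)/rmax)))
        for i in range(n):
            rvr=np.round(rv/n,3); dt=np.round(R.T@(pt-p)/(n-i),3)
            p=p+R@dt; R=R@Ro.from_rotvec(rvr).as_matrix(); rows.append([h,*dt,*rvr])
        rows[-1][0]=h
    for i in range(0,len(rows),8):
        print("["+", ".join("["+",".join(f"{v+0:g}" for v in r)+"]" for r in rows[i:i+8])+"]")
E
python3 - <<'E'
from h import *
for t,z in (((226,188),.137),((196,208),.11)): print(px2w("top",*t,z))
plan([(0.36,-0.16,0.30,-60)],0.085)
E
```

```text
[0.58650204 0.27619717 0.137     ]
[0.523371   0.38773899 0.11      ]
now grasp [ 0.1665 -0.5504  0.2497] yaw -73.17 gap 0.0852 t 0.85 F [ 0.4 -0.4 -0.8]
[[0.085,-0.006,-0.04,-0.037,-0.029,0,0], [0.085,-0.006,-0.039,-0.038,-0.029,0,0], [0.085,-0.006,-0.037,-0.04,-0.029,0,0], [0.085,-0.006,-0.036,-0.041,-0.029,0,0], [0.085,-0.007,-0.035,-0.042,-0.029,0,0], [0.085,-0.006,-0.034,-0.042,-0.029,0,0], [0.085,-0.007,-0.033,-0.044,-0.029,0,0], [0.085,-0.006,-0.031,-0.044,-0.029,0,0]]
```

Request:
move_arm --pt "0.085 -0.006 -0.04 -0.037 -0.029 0 0" --pt "0.085 -0.006 -0.039 -0.038 -0.029 0 0" --pt "0.085 -0.006 -0.037 -0.04 -0.029 0 0" --pt "0.085 -0.006 -0.036 -0.041 -0.029 0 0" --pt "0.085 -0.007 -0.035 -0.042 -0.029 0 0" --pt "0.085 -0.006 -0.034 -0.042 -0.029 0 0" --pt "0.085 -0.007 -0.033 -0.044 -0.029 0 0" --pt "0.085 -0.006 -0.031 -0.044 -0.029 0 0"

```text
time: 1.85
position: [0.3626, -0.1516, 0.4565]
ee_rot: [[0.005, 0.5, -0.866], [-0.003, -0.866, -0.5], [-1.0, 0.005, -0.003]]
force: [1.0, -0.2, 1.0]
finger_gap: 0.0847
```

Run:
```python
from h import *
plan([(0.40,0.05,0.32,0)],0.085)
im=eyes.grab_frame("wrist");cv2.imwrite("pics/w1.png",im)
```

```text
now grasp [ 0.3634 -0.152   0.3015] yaw -59.97 gap 0.0847 t 1.85 F [ 1.  -0.2  1. ]
[[0.085,-0.003,-0.022,-0.019,-0.15,0,-0.001], [0.085,-0.003,-0.019,-0.022,-0.15,0,-0.001], [0.085,-0.003,-0.016,-0.025,-0.15,0,-0.001], [0.085,-0.002,-0.012,-0.027,-0.15,0,-0.001], [0.085,-0.003,-0.008,-0.028,-0.15,0,-0.001], [0.085,-0.002,-0.003,-0.029,-0.15,0,-0.001], [0.085,-0.003,0.001,-0.029,-0.15,0,-0.001]]
```

View pics/w1.png

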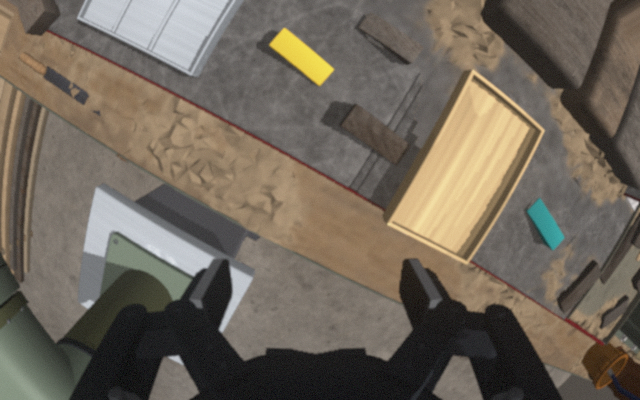

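Run:
```python
from h import *
T=wr_pose()
for c in ((473,72),(543,128),(470,262),(388,218)): print(np.round(wpx2w(*c,.034,T),4))
print("wedges")
for c in ((358,103),(408,150),(393,163),(343,126)): print(np.round(wpx2w(*c,.02,T),4))
plan([(0.38,0.24,0.32,-60)],0.085)
```

```text
[ 0.5931 -0.2621  0.034 ]
[ 0.6055 -0.4127  0.034 ]
[ 0.3635 -0.4338  0.034 ]
[ 0.3564 -0.2699  0.034 ]
wedges
[ 0.4664 -0.1532  0.02  ]
[ 0.4496 -0.2449  0.02  ]
[ 0.4233 -0.2367  0.02  ]
[ 0.43   -0.1521  0.02  ]
now grasp [ 0.3658 -0.1463  0.3024] yaw -59.51 gap 0.0851 t 1.9 F [ 0.6  4.5 -0.1]
[[0.085,-0.002,-0.041,-0.026,0.001,-0.001,0], [0.085,-0.002,-0.041,-0.026,0.001,-0.001,0], [0.085,-0.002,-0.041,-0.026,0.001,-0.001,0], [0.085,-0.002,-0.041,-0.026,0.001,-0.001,0], [0.085,-0.002,-0.04,-0.026,0.001,-0.001,0], [0.085,-0.002,-0.041,-0.026,0.001,-0.001,0], [0.085,-0.003,-0.04,-0.026,0.001,-0.001,0], [0.085,-0.002,-0.041,-0.027,0.001,-0.001,0]]
```

Request:
move_arm --pt "0.085 -0.002 -0.041 -0.026 0.001 -0.001 0" --pt "0.085 -0.002 -0.041 -0.026 0.001 -0.001 0" --pt "0.085 -0.002 -0.041 -0.026 0.001 -0.001 0" --pt "0.085 -0.002 -0.041 -0.026 0.001 -0.001 0" --pt "0.085 -0.002 -0.04 -0.026 0.001 -0.001 0" --pt "0.085 -0.002 -0.041 -0.026 0.001 -0.001 0" --pt "0.085 -0.003 -0.04 -0.026 0.001 -0.001 0" --pt "0.085 0 0 0 0 0 0"

```text
time: 2.9
position: [0.3769, 0.2024, 0.4754]
ee_rot: [[0.012, 0.504, -0.864], [-0.002, -0.864, -0.504], [-1.0, 0.008, -0.009]]
force: [-0.4, -1.0, 0.1]
finger_gap: 0.0852
```

```bash
cat >> h.py <<'E'
def snap(n):
    T=wr_pose(); im=eyes.grab_frame("wrist"); cv2.imwrite(f"pics/{n}.png",im); np.save(f"pics/{n}.npy",T); return im,T
E
python3 - <<'E'
from h import *
im,T=snap("w2")
for t in ["head","trigger","lock_button","scanner","boom","scan_tray_in"]:
  for d in eyes.recognise(t,"wrist")[:2]: print(t,round(d["p"],2),np.round(d["box"]))
plan([(0.56,0.28,0.25,0)],0.085)
E
```

```text
trigger 0.59 [217.   2. 241.  27.]
trigger 0.24 [443.   0. 532.  62.]
lock_button 0.64 [442.   0. 532.  66.]
scanner 0.95 [182.   2. 358.  26.]
scan_tray_in 0.77 [259.  20. 461. 207.]
scan_tray_in 0.5 [343.   0. 360.   7.]
now grasp [0.3791 0.1986 0.3201] yaw -60.18 gap 0.0848 t 3.25 F [ 1.4 -0.  -0.1]
[[0.085,0.01,0.003,-0.028,-0.15,0,-0.002], [0.085,0.01,0.007,-0.028,-0.15,0,-0.002], [0.085,0.01,0.011,-0.026,-0.15,0,-0.002], [0.085,0.01,0.015,-0.024,-0.15,0,-0.002], [0.085,0.011,0.018,-0.022,-0.15,0,-0.002], [0.085,0.01,0.022,-0.019,-0.15,0,-0.002], [0.085,0.01,0.024,-0.015,-0.15,0,-0.002]]
```

View pics/w2.png

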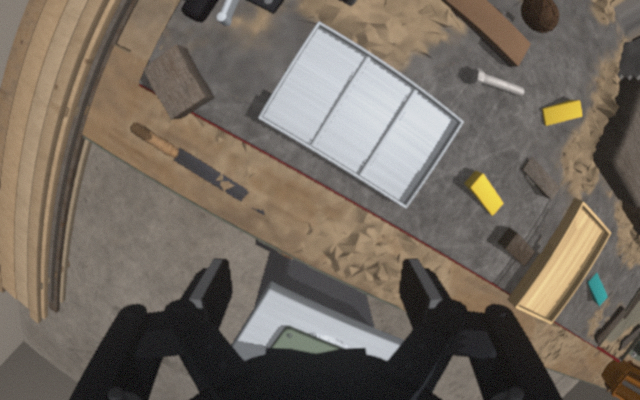

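Request:
move_arm --pt "0.085 0.01 0.003 -0.028 -0.15 0 -0.002" --pt "0.085 0.01 0.007 -0.028 -0.15 0 -0.002" --pt "0.085 0.01 0.011 -0.026 -0.15 0 -0.002" --pt "0.085 0.01 0.015 -0.024 -0.15 0 -0.002" --pt "0.085 0.011 0.018 -0.022 -0.15 0 -0.002" --pt "0.085 0.01 0.022 -0.019 -0.15 0 -0.002" --pt "0.085 0.01 0.024 -0.015 -0.15 0 -0.002" --pt "0.085 0 0 0 0 0 0"

```text
time: 4.25
position: [0.5676, 0.2748, 0.4041]
ee_rot: [[0.001, 1.0, 0.018], [0.003, 0.018, -1.0], [-1.0, 0.001, -0.003]]
force: [0.1, 0.5, 0.2]
finger_gap: 0.0848
```

Run:
```python
from h import *
T2=np.load("pics/w2.npy")
for c in ((319,23),(463,122),(407,207),(260,118)): print(np.round(wpx2w(*c,.028,T2),4))
im,T=snap("w3")
for t in ["head","trigger","lock_button","scanner","boom"]:
  for d in eyes.recognise(t,"wrist")[:2]: print(t,round(d["p"],2),np.round(d["box"]))
plan([(0.56,0.28,0.25,0)],0.085)
```

```text
[0.5495 0.2924 0.028 ]
[0.5442 0.0482 0.028 ]
[0.3932 0.0514 0.028 ]
[0.3977 0.2957 0.028 ]
head 0.91 [318. 108. 378. 220.]
trigger 0.73 [219.  54. 318.  83.]
scanner 0.57 [210.   3. 399. 219.]
boom 0.93 [320. 109. 375. 216.]
now grasp [0.5665 0.276  0.2518] yaw 1.12 gap 0.0847 t 4.55 F [ 0.3  0.1 -0.3]
[[0.085,0.002,-0.006,-0.005,0.02,-0.004,-0.005]]
```

View pics/w3.png

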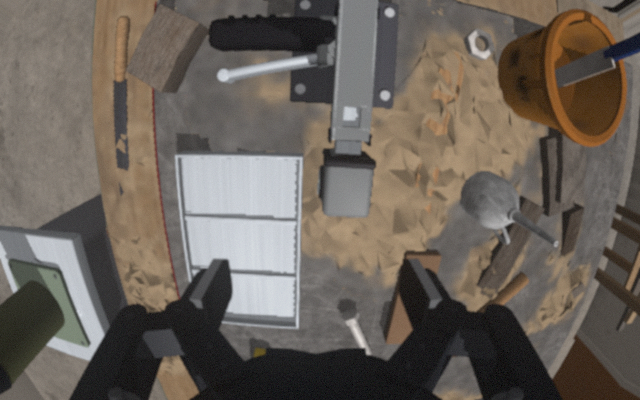

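Run:
```python
from h import *
T=np.load("pics/w3.npy")
for c in ((326,163),(373,164),(369,215),(326,215)): print("head",np.round(wpx2w(*c,.137,T),4))
for c in ((341,1),(334,128),(371,128),(377,1)): print("sleeve",np.round(wpx2w(*c,.121,T),4))
for c in ((211,35),(211,19),(212,47),(335,29)): print("grip",np.round(wpx2w(*c,.118,T),4))
for c in ((223,81),(222,69),(300,66)): print("trig",np.round(wpx2w(*c,.114,T),4))
print("btn",wpx2w(350,113,.123,T))
for c in ((177,157),(302,155),(299,328),(188,322)): print("tray",np.round(wpx2w(*c,.028,T),4))
```

```text
head [0.5747 0.309  0.137 ]
head [0.6117 0.3091 0.137 ]
head [0.6113 0.2665 0.137 ]
head [0.5758 0.2661 0.137 ]
sleeve [0.5849 0.4423 0.121 ]
sleeve [0.5812 0.3351 0.121 ]
sleeve [0.6115 0.3362 0.121 ]
sleeve [0.6144 0.4447 0.121 ]
grip [0.4775 0.4162 0.118 ]
grip [0.477  0.4309 0.118 ]
grip [0.4787 0.4054 0.118 ]
grip [0.5805 0.4179 0.118 ]
trig [0.4876 0.3755 0.114 ]
trig [0.4867 0.386  0.114 ]
trig [0.5527 0.3863 0.114 ]
btn [0.59357404 0.3478829  0.123     ]
tray [0.4    0.2959 0.028 ]
tray [0.5517 0.297  0.028 ]
tray [0.5471 0.0494 0.028 ]
tray [0.3757 0.0451 0.028 ]
```

Run:
```python
from h import *
plan([(0.5935,0.286,0.18,-1),(0.5935,0.286,0.110,-1)],0.085,vmax=0.04)
```

```text
now grasp [0.5665 0.276  0.2518] yaw 1.12 gap 0.0847 t 4.55 F [ 0.3  0.1 -0.3]
[[0.085,0.036,0.014,-0.005,0.018,-0.002,-0.002], [0.085,0.036,0.014,-0.005,0.018,-0.002,-0.002], [0.085,0.035,0,0,0,0,0], [0.085,0.035,-0.001,0,0,0,0]]
```

Request:
move_arm --pt "0.085 0.036 0.014 -0.005 0.018 -0.002 -0.002" --pt "0.085 0.036 0.014 -0.005 0.018 -0.002 -0.002" --pt "0.085 0 0 0 0 0 0"

```text
time: 4.92
position: [0.5936, 0.286, 0.3377]
ee_rot: [[0.006, 1.0, -0.019], [0.002, -0.019, -1.0], [-1.0, 0.006, -0.002]]
force: [-0.0, -0.0, 0.6]
finger_gap: 0.085
```

Run:
```python
from h import *
im,T=snap("w4")
plan([(0.5935,0.286,0.110,-1)],0.085,vmax=0.04)
```

```text
now grasp [0.5955 0.2867 0.1851] yaw -1.05 gap 0.0847 t 4.97 F [ 0.4 -0.5  0.8]
[[0.085,0.038,-0.001,0,0,-0.002,-0.005], [0.085,0.037,0,0,0,-0.002,-0.005]]
```

View pics/w4.png

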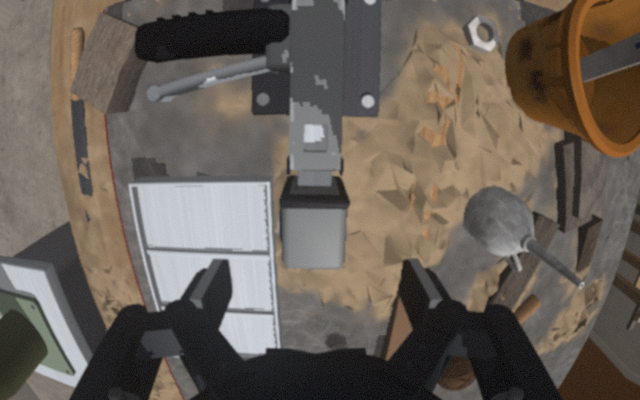

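Run:
```python
from h import *
T=np.load("pics/w4.npy")
for c in ((282,208),(348,208),(345,268),(284,268)): print("head",np.round(wpx2w(*c,.137,T),4))
```

```text
head [0.575  0.3065 0.137 ]
head [0.6135 0.3056 0.137 ]
head [0.6124 0.2654 0.137 ]
head [0.5738 0.2663 0.137 ]
```

Request:
move_arm --pt "0.085 0.038 0.0 0 0 -0.002 -0.005" --pt "0.085 0.037 0 0 0 -0.002 -0.005" --pt "0.085 0 0 0 0 0 0"

```text
time: 5.35
position: [0.5958, 0.2872, 0.2729]
ee_rot: [[0.012, 1.0, -0.018], [0.003, -0.018, -1.0], [-1.0, 0.012, -0.004]]
force: [-0.1, -0.2, -0.0]
finger_gap: 0.085
```

Request:
move_arm --pt "0.085 0.008 -0.002 0 0 0.0 -0.012" --pt "0.085 0 0 0 0 0 0"

```text
time: 5.6
position: [0.595, 0.2879, 0.2701]
ee_rot: [[0.007, 1.0, -0.017], [0.006, -0.017, -1.0], [-1.0, 0.007, -0.006]]
force: [-0.1, 0.1, -0.2]
finger_gap: 0.0849
```

Request:
move_arm --pt "0.03 0 0 0 0 0 0" --pt "0.03 0 0 0 0 0 0" --pt "0.03 0 0 0 0 0 0" --pt "0.03 0 0 0 0 0 0" --pt "0.03 0 0 0 0 0 0" --newtons 30

```text
time: 6.22
position: [0.5935, 0.2884, 0.2737]
ee_rot: [[0.002, 1.0, -0.02], [0.008, -0.02, -1.0], [-1.0, 0.002, -0.008]]
force: [0.4, 0.3, -1.1]
finger_gap: 0.0399
```

Run:
```python
from h import *
s=arm.sense();print(s["position"],s["force"],s["finger_gap"]);print(s["ee_rot"].round(3))
```

```text
[0.59350469 0.28843557 0.27372138] [ 0.4029556   0.2824586  -1.06580286] 0.039900531472032215
[[ 0.002  1.    -0.02 ]
 [ 0.008 -0.02  -1.   ]
 [-1.     0.002 -0.008]]
```

Request:
move_arm --pt "0.03 0 0 0.02 0 0 0" --pt "0.03 0 0 0.02 0 0 0" --pt "0.03 0 0 0.02 0 0 0" --pt "0.03 0 0 0.02 0 0 0"

```text
time: 6.72
position: [0.5908, 0.207, 0.2736]
ee_rot: [[-0.0, 1.0, -0.019], [0.013, -0.019, -1.0], [-1.0, -0.0, -0.013]]
force: [-3.3, 2.3, 2.3]
finger_gap: 0.0396
```

Request:
move_arm --pt "0.03 0 0 0.02 0 0 0" --pt "0.03 0 0 0.014 0 0 0" --pt "0.03 0 0 0.008 0 0 0" --pt "0.03 0 0 0.004 0 0 0" --pt "0.03 0 0 0.0 0 0 0"

```text
time: 7.35
position: [0.5889, 0.1634, 0.2736]
ee_rot: [[0.003, 1.0, -0.025], [0.037, -0.025, -0.999], [-0.999, 0.002, -0.037]]
force: [-1.7, -1.0, 2.0]
finger_gap: 0.0395
```

Run:
```python
from h import *
im,T=snap("w5")
cv2.imwrite("pics/w5z.png",cv2.resize(im[0:240,220:480],(780,720))[:600])
```

```text
(no output)
```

View pics/w5z.png

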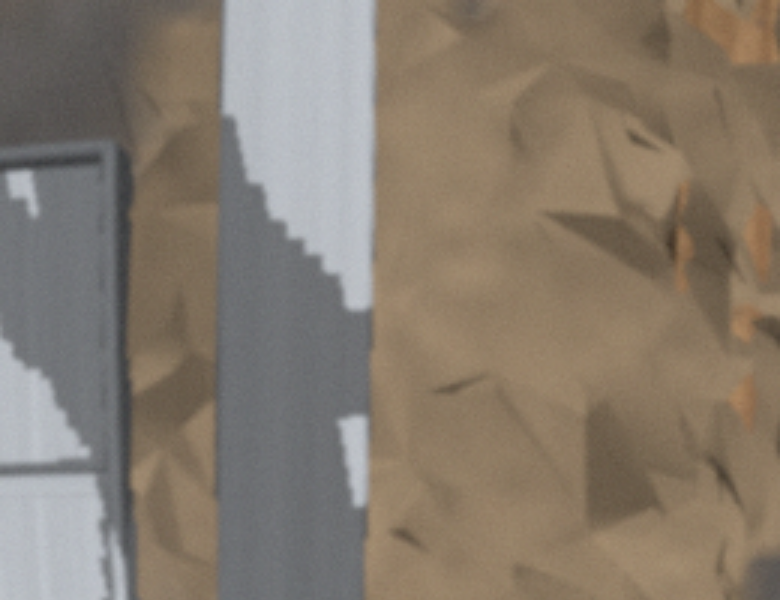

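Request:
move_arm --pt "0.03 0 0 0.004 0 0 0" --pt "0.03 0 0 0.004 0 0 0" --pt "0.03 0 0 0.004 0 0 0"

```text
time: 7.78
position: [0.5883, 0.1589, 0.2734]
ee_rot: [[0.006, 1.0, -0.027], [0.062, -0.027, -0.998], [-0.998, 0.004, -0.063]]
force: [0.7, 14.8, 0.6]
finger_gap: 0.0396
```

Run:
```python
from h import *
s=arm.sense();R=s["ee_rot"];print("grasp",s["position"]+.155*R[:,0],s["force"],s["finger_gap"]);
im=eyes.grab_frame("top")
cv2.imwrite("pics/topz3.png",cv2.resize(im[140:290,150:350],(800,600),interpolation=cv2.INTER_CUBIC))
im=eyes.grab_frame("scene")
cv2.imwrite("pics/sc1.png",cv2.resize(im[80:260,200:440],(800,600),interpolation=cv2.INTER_CUBIC))
```

```text
grasp [0.58926139 0.16860797 0.11868284] [ 0.74973563 14.77815348  0.60917975] 0.03964662176728534
```

View pics/topz3.png

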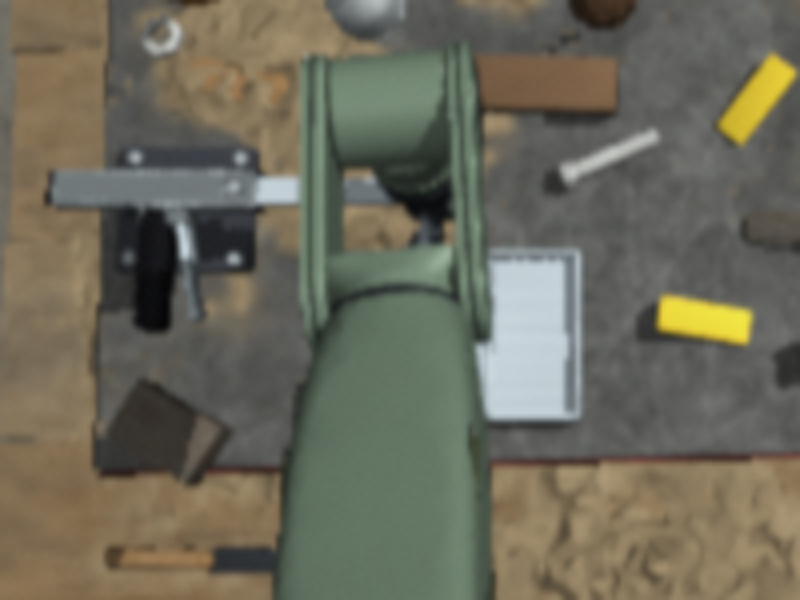

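Request:
move_arm --pt "0.085 0 0 0 0 0 0" --pt "0.085 0 0 0 0 0 0" --pt "0.085 0 0 0 0 0 0" --pt "0.085 0 0 0 0 0 0" --pt "0.085 -0.03 0 0 0 0 0" --pt "0.085 -0.05 0 0 0 0 0"

```text
time: 8.62
position: [0.5869, 0.15, 0.3487]
ee_rot: [[-0.003, 1.0, -0.027], [0.055, -0.027, -0.998], [-0.998, -0.004, -0.055]]
force: [-0.0, 0.9, -0.3]
finger_gap: 0.0848
```

Run:
```python
from h import *
plan([(0.48,0.29,0.25,-1),(0.48,0.36,0.25,90)],0.085,vmax=0.05)
```

```text
now grasp [0.5865 0.1585 0.194 ] yaw -1.52 gap 0.0848 t 8.62 F [-0.   0.9 -0.3]
[[0.085,-0.012,-0.028,-0.035,-0.002,-0.014,0.001], [0.085,-0.013,-0.028,-0.035,-0.002,-0.014,0.001], [0.085,-0.013,-0.027,-0.035,-0.002,-0.014,0.001], [0.085,-0.013,-0.027,-0.034,-0.002,-0.014,0.001], [0.085,0,0,-0.007,-0.159,0,0], [0.085,0,0.001,-0.007,-0.159,0,0], [0.085,0,0.002,-0.007,-0.159,0,0], [0.085,0,0.003,-0.006,-0.159,0,0]]
[[0.085,0,0.004,-0.006,-0.159,0,0], [0.085,0,0.005,-0.005,-0.159,0,0], [0.085,0,0.006,-0.004,-0.159,0,0], [0.085,0,0.006,-0.003,-0.159,0,0], [0.085,0,0.007,-0.003,-0.159,0,0], [0.085,0,0.006,-0.001,-0.159,0,0]]
```

Request:
move_arm --pt "0.085 -0.012 -0.028 -0.035 -0.002 -0.014 0.001" --pt "0.085 -0.013 -0.028 -0.035 -0.002 -0.014 0.001" --pt "0.085 -0.013 -0.027 -0.035 -0.002 -0.014 0.001" --pt "0.085 -0.013 -0.027 -0.034 -0.002 -0.014 0.001" --pt "0.085 0 0 0 0 0 0"

```text
time: 9.25
position: [0.4803, 0.2913, 0.4125]
ee_rot: [[0.015, 1.0, -0.023], [-0.001, -0.023, -1.0], [-1.0, 0.015, 0.001]]
force: [0.9, 0.2, 0.7]
finger_gap: 0.0845
```

Run:
```python
from h import *
im,T=snap("w6")
print(eyes.recognise("lock_button","wrist")[:2])
plan([(0.43,0.36,0.25,90)],0.085,vmax=0.05)
```

```text
[{'box': [432.7, 131.5, 447.4, 140.2], 'p': 0.49}]
now grasp [0.4835 0.2889 0.256 ] yaw -1.51 gap 0.0852 t 9.35 F [ 0.6 -0.5  0.1]
[[0.085,0.001,-0.005,-0.007,-0.16,0.001,-0.001], [0.085,0,-0.004,-0.008,-0.16,0.001,-0.001], [0.085,0.001,-0.003,-0.008,-0.16,0.001,-0.001], [0.085,0,-0.002,-0.009,-0.16,0.001,-0.001], [0.085,0.001,0,-0.009,-0.16,0.001,-0.001], [0.085,0.001,0.001,-0.009,-0.16,0.001,-0.001], [0.085,0,0.003,-0.008,-0.16,0.001,-0.001], [0.085,0.001,0.004,-0.008,-0.16,0.001,-0.001]]
[[0.085,0,0.005,-0.007,-0.16,0.001,-0.001], [0.085,0.001,0.005,-0.006,-0.16,0.001,-0.001]]
```

View pics/w6.png

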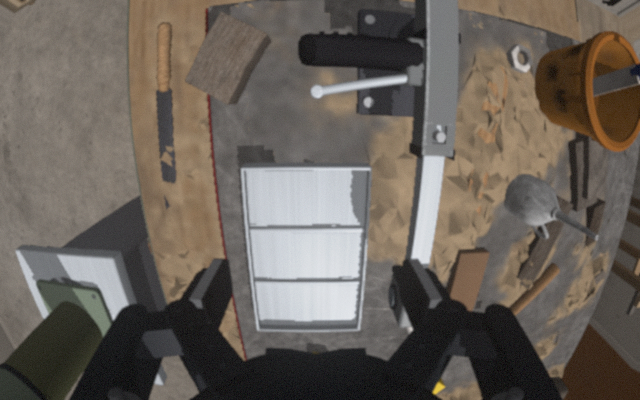

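Run:
```python
from h import *
a=cv2.imread("pics/w6.png")[110:170,400:480]; b=cv2.imread("pics/w4.png")[105:165,275:355]
cv2.imwrite("pics/btn.png",cv2.resize(np.hstack([a,b]),(800,300),interpolation=cv2.INTER_CUBIC))
T=np.load("pics/w6.npy")
for c in ((242,167),(370,166),(361,331),(258,331)): print("tray",np.round(wpx2w(*c,.028,T),4))
for c in ((248,227),(364,229),(253,280),(362,282)): print("ribs",np.round(wpx2w(*c,.021,T),4))
plan([(0.46,-0.06,0.25,-1)],0.085,vmax=0.055)
```

```text
tray [0.3986 0.2998 0.028 ]
tray [0.5496 0.2964 0.028 ]
tray [0.5481 0.0461 0.028 ]
tray [0.3923 0.0509 0.028 ]
ribs [0.3973 0.2203 0.021 ]
ribs [0.5455 0.2132 0.021 ]
ribs [0.395  0.1402 0.021 ]
ribs [0.5461 0.1325 0.021 ]
now grasp [0.4835 0.2889 0.256 ] yaw -1.51 gap 0.0852 t 9.35 F [ 0.6 -0.5  0.1]
[[0.085,0.001,-0.002,0.05,-0.001,0,-0.002], [0.085,0.001,-0.002,0.05,-0.001,0,-0.002], [0.085,0.001,-0.002,0.05,-0.001,0,-0.002], [0.085,0.001,-0.002,0.05,-0.001,0,-0.002], [0.085,0.001,-0.002,0.05,-0.001,0,-0.002], [0.085,0.001,-0.002,0.05,-0.001,0,-0.002], [0.085,0.001,-0.001,0.05,-0.001,0,-0.002]]
```

View pics/btn.png

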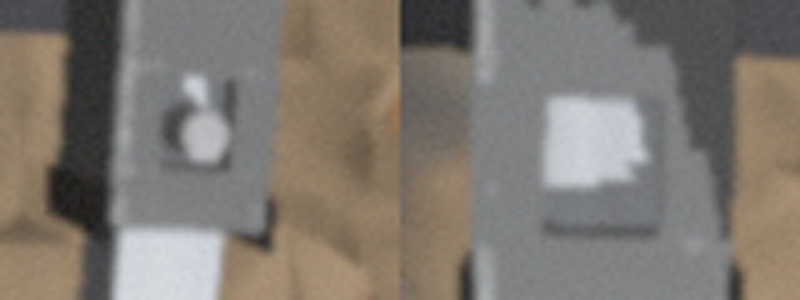

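Request:
move_arm --pt "0.085 0.001 -0.002 0.05 -0.001 0 -0.002" --pt "0.085 0.001 -0.002 0.05 -0.001 0 -0.002" --pt "0.085 0.001 -0.002 0.05 -0.001 0 -0.002" --pt "0.085 0.001 -0.002 0.05 -0.001 0 -0.002" --pt "0.085 0.001 -0.002 0.05 -0.001 0 -0.002" --pt "0.085 0.001 -0.002 0.05 -0.001 0 -0.002" --pt "0.085 0.001 -0.001 0.06 -0.001 0 -0.002" --pt "0.085 0 0 0 0 0 0"

```text
time: 10.35
position: [0.4595, -0.0911, 0.4003]
ee_rot: [[-0.006, 0.999, -0.034], [-0.007, -0.034, -0.999], [-1.0, -0.006, 0.008]]
force: [0.1, 0.7, 0.9]
finger_gap: 0.0848
```

Run:
```python
from h import *
im,T=snap("w7")
for d in eyes.recognise("wedge0","wrist")[:5]: print(round(d["p"],2),np.round(d["box"]))
```

```text
0.9 [466. 162. 517. 219.]
0.73 [290. 217. 323. 283.]
0.65 [318. 107. 357. 184.]
0.63 [385. 178. 420. 254.]
```

View pics/w7.png

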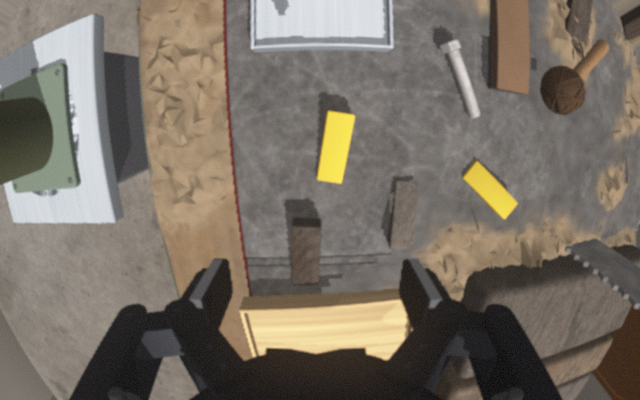

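Run:
```python
from h import *
im=cv2.imread("pics/w7.png")
cv2.imwrite("pics/w7z.png",cv2.resize(im[165:295,270:430],(800,650),interpolation=cv2.INTER_CUBIC)[:600])
```

```text
(no output)
```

View pics/w7z.png

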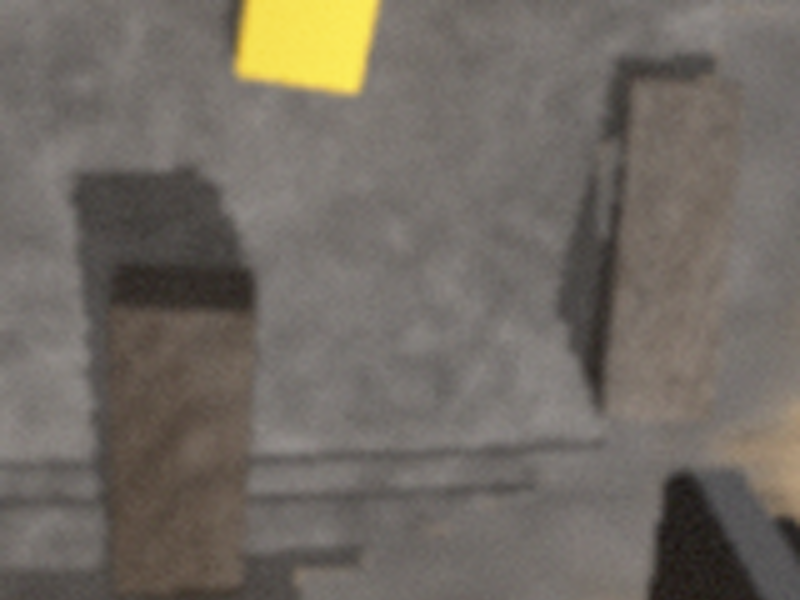

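Run:
```python
from h import *
T=np.load("pics/w7.npy")
f=lambda u,v,z:wpx2w(270+u/5,165+v/5,z,T)
def rep(n,thick,thin,H):
    a=(f(*thick[0],H)+f(*thick[1],H))/2; w=np.linalg.norm((f(*thick[0],H)-f(*thick[1],H))[:2])
    b=(f(*thin[0],0)+f(*thin[1],0))/2; w2=np.linalg.norm((f(*thin[0],0)-f(*thin[1],0))[:2])
    d=(a-b)[:2]; print(n,H,"thick",a.round(4),"thin",b.round(4),"L",np.linalg.norm(d).round(4),"w",w.round(4),w2.round(4),"c",((a+b)/2)[:2].round(4),"dir",np.degrees(np.arctan2(d[1],d[0])).round(1))
for H in (.025,.03,.033):
    rep("A",((108,305),(250,308)),((118,592),(242,590)),H)
    rep("B",((605,415),(712,418)),((628,78),(740,85)),H)
rep("Abase",((112,265),(252,268)),((118,592),(242,590)),0)
for c in ((247,50),(391,47)): print(wpx2w(*c,.028,T))
for c in ((241,313),(243,297),(411,292)): print("done",wpx2w(*c,.034,T))
```

```text
A 0.025 thick [ 0.4425 -0.1586  0.025 ] thin [ 0.437  -0.2573 -0.    ] L 0.0989 w 0.0343 0.0352 c [ 0.4397 -0.208 ] dir 86.9
B 0.025 thick [ 0.5632 -0.1941  0.025 ] thin [ 0.5714 -0.1128  0.    ] L 0.0818 w 0.029 0.0301 c [ 0.5673 -0.1534] dir -95.7
A 0.03 thick [ 0.4427 -0.1565  0.03  ] thin [ 0.437  -0.2573 -0.    ] L 0.101 w 0.0338 0.0352 c [ 0.4399 -0.2069] dir 86.8
B 0.03 thick [ 0.5617 -0.1915  0.03  ] thin [ 0.5714 -0.1128  0.    ] L 0.0793 w 0.0286 0.0301 c [ 0.5665 -0.1521] dir -97.0
A 0.033 thick [ 0.4429 -0.1552  0.033 ] thin [ 0.437  -0.2573 -0.    ] L 0.1023 w 0.0335 0.0352 c [ 0.44   -0.2063] dir 86.7
B 0.033 thick [ 0.5608 -0.1899  0.033 ] thin [ 0.5714 -0.1128  0.    ] L 0.0779 w 0.0283 0.0301 c [ 0.5661 -0.1513] dir -97.8
Abase 0 thick [ 0.4424 -0.1581 -0.    ] thin [ 0.437  -0.2573 -0.    ] L 0.0993 w 0.0359 0.0352 c [ 0.4397 -0.2077] dir 86.9
[0.38701715 0.05014428 0.028     ]
[0.54395949 0.04844097 0.028     ]
done [ 0.34530961 -0.28545033  0.034     ]
done [ 0.35276544 -0.2570101   0.034     ]
done [ 0.58001139 -0.25779999  0.034     ]
```

Run:
```python
from h import *
plan([(0.4405,-0.191,0.10,-3.2,0.062)],0.062,vmax=0.055)
```

```text
now grasp [ 0.4586 -0.0886  0.2451] yaw -1.68 gap 0.0848 t 10.45 F [ 0.   0.1 -0.3]
[[0.062,0.036,-0.004,0.026,0.007,0.001,0.002], [0.062,0.037,-0.004,0.026,0.007,0.001,0.002], [0.062,0.036,-0.003,0.026,0.007,0.001,0.002], [0.062,0.037,-0.004,0.025,0.007,0.001,0.002]]
```

Request:
move_arm --pt "0.062 0.036 -0.004 0.026 0.007 0.001 0.002" --pt "0.062 0.037 -0.004 0.026 0.007 0.001 0.002" --pt "0.062 0.036 -0.003 0.026 0.007 0.001 0.002" --pt "0.062 0.037 -0.004 0.025 0.007 0.001 0.002" --pt "0.062 0 0 0 0 0 0"

```text
time: 11.08
position: [0.4422, -0.1879, 0.2512]
ee_rot: [[0.006, 0.999, -0.049], [0.0, -0.049, -0.999], [-1.0, 0.005, -0.001]]
force: [-0.8, -0.1, 0.3]
finger_gap: 0.062
```

Run:
```python
from h import *
im,T=snap("w8")
plan([(0.4405,-0.191,0.026,-3.2,0.062)],0.062,vmax=0.04)
```

```text
now grasp [ 0.4445 -0.1879  0.098 ] yaw -2.75 gap 0.0621 t 11.12 F [ 0.2 -0.1 -0.3]
[[0.062,0.036,-0.002,0.002,0.004,0,-0.004], [0.062,0.036,-0.001,0.001,0.004,0,-0.004]]
```

View pics/w8.png

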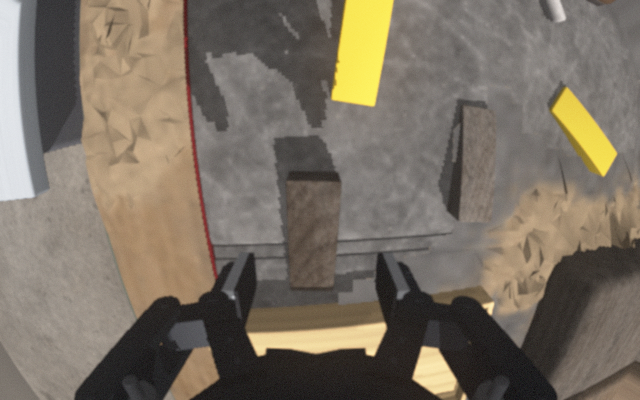

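Run:
```python
from h import *
T=np.load("pics/w8.npy")
a=(wpx2w(288,171,0,T)+wpx2w(340,173,0,T))/2; t=(wpx2w(287,181,.03,T)+wpx2w(340,181,.03,T))/2; b=(wpx2w(289,287,0,T)+wpx2w(335,288,0,T))/2
print(a,t,b,(t+b)/2,np.linalg.norm(t-b))
```

```text
[ 0.44333457 -0.15803086  0.        ] [ 0.44301454 -0.15715001  0.03      ] [ 0.43645249 -0.25726358  0.        ] [ 0.43973352 -0.20720679  0.015     ] 0.10471765648023858
```

Request:
move_arm --pt "0.062 0.036 -0.003 0.002 0.004 0 -0.004" --pt "0.062 0.034 -0.002 0.001 0.004 0 -0.004" --pt "0.062 0 0 0 0 0 0"

```text
time: 11.5
position: [0.4432, -0.1885, 0.1873]
ee_rot: [[0.011, 0.999, -0.051], [-0.006, -0.051, -0.999], [-1.0, 0.011, 0.005]]
force: [0.1, 0.1, -0.0]
finger_gap: 0.062
```

Request:
move_arm --pt "0.062 0.008 -0.003 0 0 0.006 -0.011" --pt "0.062 0 0 0 0 0 0"

```text
time: 11.75
position: [0.4425, -0.1881, 0.1825]
ee_rot: [[0.005, 0.999, -0.048], [-0.002, -0.048, -0.999], [-1.0, 0.005, 0.002]]
force: [0.5, 0.8, -0.1]
finger_gap: 0.0618
```

Request:
move_arm --pt "0.025 0 0 0 0 0 0" --pt "0.025 0 0 0 0 0 0" --pt "0.025 0 0 0 0 0 0" --pt "0.025 0 0 0 0 0 0" --newtons 40

```text
time: 12.25
position: [0.4438, -0.1888, 0.1852]
ee_rot: [[0.01, 0.999, -0.048], [-0.005, -0.048, -0.999], [-1.0, 0.01, 0.004]]
force: [-0.1, -0.1, -0.4]
finger_gap: 0.035
```

Run:
```python
from h import *
plan([(0.445,-0.189,0.13,-3),(0.4555,0.2535,0.14,89)],0.025,vmax=0.05,rmax=0.16)
```

```text
now grasp [ 0.4453 -0.1895  0.0302] yaw -2.75 gap 0.035 t 12.25 F [-0.1 -0.1 -0.4]
[[0.025,-0.05,0.001,0,0.002,0.002,-0.005], [0.025,-0.05,0.001,0.001,0.002,0.002,-0.005], [0.025,-0.001,-0.001,-0.04,-0.146,0,0], [0.025,-0.001,0.005,-0.04,-0.146,0,0], [0.025,-0.001,0.01,-0.039,-0.146,0,0], [0.025,-0.001,0.016,-0.037,-0.146,0,0], [0.025,-0.001,0.021,-0.034,-0.146,0,0], [0.025,-0.001,0.026,-0.031,-0.146,0,0]]
[[0.025,-0.001,0.03,-0.027,-0.146,0,0], [0.025,-0.001,0.034,-0.022,-0.146,0,0], [0.025,-0.001,0.037,-0.017,-0.146,0,0], [0.025,0,0.039,-0.011,-0.146,0,0], [0.025,-0.001,0.039,-0.005,-0.146,0,0]]
```

Request:
move_arm --pt "0.025 -0.05 0.001 0 0.002 0.002 -0.005" --pt "0.025 -0.05 0.001 0.001 0.002 0.002 -0.005" --pt "0.025 -0.001 -0.001 -0.04 -0.146 0 0" --pt "0.025 -0.001 0.005 -0.04 -0.146 0 0" --pt "0.025 -0.001 0.01 -0.039 -0.146 0 0" --pt "0.025 -0.001 0.016 -0.037 -0.146 0 0" --pt "0.025 -0.001 0.021 -0.034 -0.146 0 0" --pt "0.025 -0.001 0.026 -0.031 -0.146 0 0" --newtons 60

```text
time: 13.25
position: [0.4481, 0.0556, 0.294]
ee_rot: [[-0.0, 0.664, 0.747], [0.001, 0.747, -0.664], [-1.0, 0.001, -0.001]]
force: [1.2, -0.3, 0.6]
finger_gap: 0.034
```

Request:
move_arm --pt "0.025 -0.001 0.03 -0.027 -0.146 0 0" --pt "0.025 -0.001 0.034 -0.022 -0.146 0 0" --pt "0.025 -0.001 0.037 -0.017 -0.146 0 0" --pt "0.025 0 0.039 -0.011 -0.146 0 0" --pt "0.025 -0.001 0.039 -0.005 -0.146 0 0" --pt "0.025 0 0 0 0 0 0"

```text
time: 14.0
position: [0.4456, 0.2654, 0.2972]
ee_rot: [[-0.001, -0.031, 1.0], [0.001, 1.0, 0.031], [-1.0, 0.001, -0.001]]
force: [-0.2, -1.3, 0.1]
finger_gap: 0.0339
```

Run:
```python
from h import *
im,T=snap("w9")
plan([(0.4555,0.2535,0.08,89)],0.025,vmax=0.05,rmax=0.16)
```

```text
now grasp [0.4452 0.2643 0.1419] yaw 91.69 gap 0.0339 t 14.05 F [-0.1 -0.3 -1.2]
[[0.025,0.031,-0.006,0.005,0.023,-0.001,0], [0.025,0.031,-0.005,0.005,0.023,-0.001,0]]
```

View pics/w9.png

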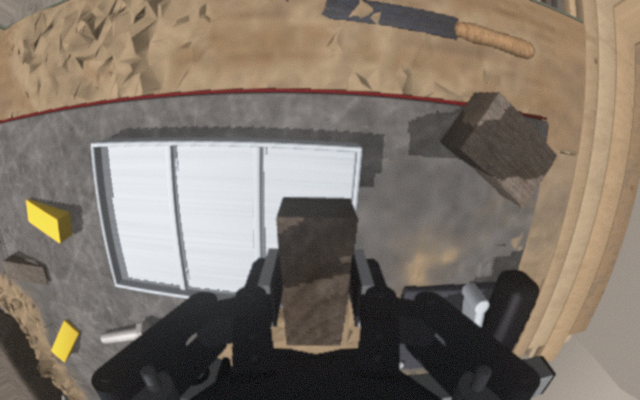

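Run:
```python
from h import *
T=np.load("pics/w9.npy")
for c in ((92,145),(362,147),(117,288)): print("rim",np.round(wpx2w(*c,.028,T),4))
for c in ((173,148),(262,149),(183,285)): print("rib",np.round(wpx2w(*c,.021,T),4))
```

```text
rim [0.3924 0.0543 0.028 ]
rim [0.3961 0.2989 0.028 ]
rim [0.5473 0.0504 0.028 ]
rib [0.3996 0.141  0.021 ]
rib [0.4009 0.2198 0.021 ]
rib [0.5365 0.1332 0.021 ]
```

Request:
move_arm --pt "0.025 0.031 -0.006 0.005 0.023 -0.001 0" --pt "0.025 0.029 -0.005 0.005 0.023 -0.001 0" --pt "0.025 0 0 0 0 0 0"

```text
time: 14.42
position: [0.4559, 0.2505, 0.2356]
ee_rot: [[-0.0, 0.023, 1.0], [-0.002, 1.0, -0.023], [-1.0, -0.002, -0.0]]
force: [-1.3, 0.7, 0.9]
finger_gap: 0.0342
```

Run:
```python
from h import *
plan([(0.4555,0.2535,0.05,89)],0.025,vmax=0.05,rmax=0.16)
```

```text
now grasp [0.4558 0.2502 0.0806] yaw 88.68 gap 0.0342 t 14.43 F [-1.3  0.7  0.9]
[[0.025,0.031,0.003,0,-0.006,0,0.002]]
```

Request:
move_arm --pt "0.025 0.022 0.005 0 -0.003 0 0.002" --pt "0.025 0.01 0 0 0 0 0" --pt "0.025 0 0 0 0 0 0"

```text
time: 14.8
position: [0.4574, 0.2541, 0.2058]
ee_rot: [[0.003, 0.023, 1.0], [0.001, 1.0, -0.023], [-1.0, 0.001, 0.003]]
force: [0.4, 0.1, 0.3]
finger_gap: 0.0342
```

Request:
move_arm --pt "0.025 0.004 0.001 0 0 0 0" --pt "0.025 0.003 0 0 0 0 0"

```text
time: 15.05
position: [0.4585, 0.2553, 0.2006]
ee_rot: [[0.006, 0.024, 1.0], [0.002, 1.0, -0.024], [-1.0, 0.002, 0.006]]
force: [-0.3, -0.0, 3.2]
finger_gap: 0.034
```

Request:
move_arm --pt "0.048 0 0 0 0 0 0" --pt "0.048 0 0 0 0 0 0" --pt "0.048 -0.03 0 0 0 0 0" --pt "0.055 -0.05 0 0 0 0 0" --pt "0.065 -0.05 0 0 0 0 0" --pt "0.065 0 0 0 0 0 0"

```text
time: 15.8
position: [0.4578, 0.2552, 0.335]
ee_rot: [[0.007, 0.023, 1.0], [0.002, 1.0, -0.023], [-1.0, 0.002, 0.007]]
force: [0.9, -0.2, -0.1]
finger_gap: 0.0648
```

Run:
```python
from h import *
im,T=snap("w10")
plan([(0.50,-0.03,0.20,-5)],0.062,vmax=0.05,rmax=0.16)
```

```text
now grasp [0.4571 0.2549 0.1774] yaw 88.66 gap 0.0649 t 15.85 F [-0.9 -0.5 -0.7]
[[0.062,-0.002,-0.026,0.005,0.149,0,0], [0.062,-0.002,-0.025,0.008,0.149,0,0], [0.062,-0.002,-0.023,0.012,0.149,0,0], [0.062,-0.002,-0.021,0.015,0.149,0,0], [0.062,-0.002,-0.019,0.018,0.149,0,0], [0.062,-0.002,-0.016,0.021,0.149,0,0], [0.062,-0.002,-0.013,0.023,0.149,0,0], [0.062,-0.002,-0.009,0.025,0.149,0,0]]
[[0.062,-0.002,-0.005,0.025,0.149,0,0], [0.062,-0.002,-0.001,0.026,0.149,0,0], [0.062,-0.003,0.002,0.026,0.149,0,0]]
```

View pics/w10.png

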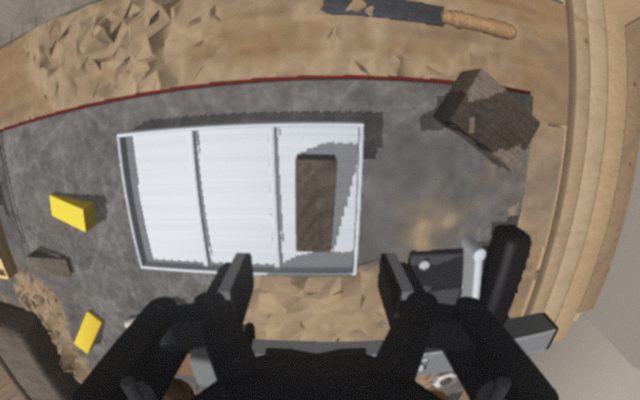

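Request:
move_arm --pt "0.062 -0.004 -0.026 0.005 0.149 0 0" --pt "0.062 -0.004 -0.025 0.008 0.149 0 0" --pt "0.062 -0.004 -0.023 0.012 0.149 0 0" --pt "0.062 -0.002 -0.021 0.015 0.149 0 0" --pt "0.062 -0.002 -0.019 0.018 0.149 0 0" --pt "0.062 -0.002 -0.016 0.021 0.149 0 0" --pt "0.062 -0.002 -0.013 0.023 0.149 0 0" --pt "0.062 -0.002 -0.009 0.025 0.149 0 0"

```text
time: 16.85
position: [0.4793, 0.0416, 0.3394]
ee_rot: [[-0.027, 0.949, 0.315], [-0.002, 0.315, -0.949], [-1.0, -0.026, -0.007]]
force: [-0.8, 0.4, 0.1]
finger_gap: 0.0618
```

Request:
move_arm --pt "0.062 -0.002 -0.005 0.025 0.149 0 0" --pt "0.062 -0.002 -0.001 0.026 0.149 0 0" --pt "0.062 -0.003 0.002 0.03 0.149 0 0" --pt "0.062 -0.003 0.0 0.04 0 0 0" --pt "0.062 -0.003 0.0 0.03 0 0 0" --pt "0.062 0 0 0 0 0 0"

```text
time: 17.6
position: [0.4743, -0.1138, 0.3406]
ee_rot: [[-0.049, 0.988, -0.145], [0.005, -0.145, -0.989], [-0.999, -0.049, 0.002]]
force: [-0.1, 0.8, 0.6]
finger_gap: 0.0622
```

Run:
```python
from h import *
im,T=snap("w11")
plan([(0.5655,-0.167,0.10,-5.7)],0.058,vmax=0.05,rmax=0.16)
```

```text
now grasp [ 0.4663 -0.112   0.1854] yaw -8.25 gap 0.0623 t 17.65 F [-0.4  0.8  0.4]
[[0.058,0.027,0.034,0.013,-0.015,0,0.017], [0.058,0.027,0.034,0.014,-0.015,0,0.017], [0.058,0.028,0.032,0.015,-0.015,0,0.017]]
```

View pics/w11.png

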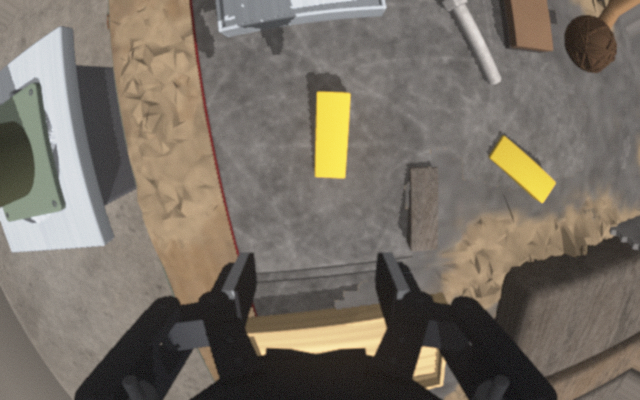

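Run:
```python
from h import *
T=np.load("pics/w11.npy")
im=cv2.imread("pics/w11.png");cv2.imwrite("pics/w11z.png",cv2.resize(im[155:260,380:460],(457,600),interpolation=cv2.INTER_CUBIC))
a=(wpx2w(411,249,.025,T)+wpx2w(436,249,.025,T))/2; b=(wpx2w(411,168,0,T)+wpx2w(437,168,0,T))/2
d=a-b;print(a,b,(a+b)/2,np.hypot(d[0],d[1]),np.degrees(np.arctan2(d[1],d[0])))
```

```text
[ 0.56173853 -0.19326981  0.025     ] [ 0.57185404 -0.11251935  0.        ] [ 0.56679628 -0.15289458  0.0125    ] 0.08138157597716297 -97.14018031961497
```

View pics/w11z.png

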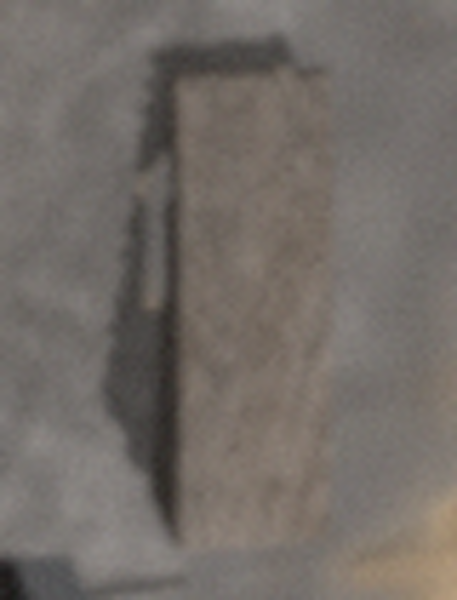

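Request:
move_arm --pt "0.058 0.027 0.034 0.013 -0.012 0 0.017" --pt "0.058 0.027 0.034 0.014 -0.012 0 0.017" --pt "0.058 0.028 0.032 0.015 -0.012 0 0.017" --pt "0.058 0 0 0 0 0 0"

```text
time: 18.15
position: [0.5665, -0.1629, 0.248]
ee_rot: [[-0.004, 0.995, -0.102], [0.005, -0.102, -0.995], [-1.0, -0.005, -0.004]]
force: [-0.8, -0.2, 0.5]
finger_gap: 0.058
```

Run:
```python
from h import *
plan([(0.5655,-0.167,0.027,-6)],0.058,vmax=0.04,rmax=0.16)
```

```text
now grasp [ 0.5658 -0.1622  0.093 ] yaw -5.87 gap 0.058 t 18.15 F [-0.8 -0.2  0.5]
[[0.058,0.033,0,0.002,0.001,-0.002,0.002], [0.058,0.033,0,0.002,0.001,-0.002,0.002]]
```

Request:
move_arm --pt "0.058 0.033 0 0.002 0.001 -0.002 0.002" --pt "0.058 0.032 0 0.002 0.001 -0.002 0.002" --pt "0.058 0 0 0 0 0 0"

```text
time: 18.52
position: [0.5652, -0.1623, 0.1815]
ee_rot: [[-0.003, 0.995, -0.101], [0.003, -0.101, -0.995], [-1.0, -0.004, -0.003]]
force: [-1.3, -0.4, 0.1]
finger_gap: 0.0581
```

Run:
```python
from h import *
plan([(0.5655,-0.167,0.027,-6)],0.058,vmax=0.04,rmax=0.16)
im,T=snap("w12")
```

```text
now grasp [ 0.5647 -0.1619  0.0265] yaw -5.79 gap 0.0581 t 18.52 F [-1.3 -0.4  0.1]
[[0.058,-0.001,0.001,0.005,0.004,-0.003,0.004]]
```

View pics/w12.png

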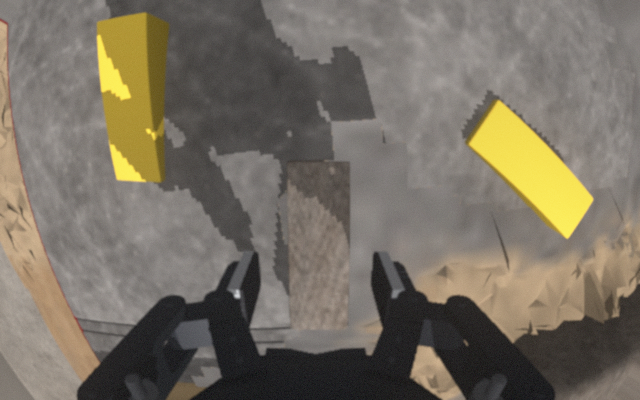

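Request:
move_arm --pt "0.058 0 0.001 0.006 0.004 0 0.002" --pt "0.02 0 0 0 0 0 0" --pt "0.02 0 0 0 0 0 0" --pt "0.02 0 0 0 0 0 0" --pt "0.02 0 0 0 0 0 0" --newtons 60

```text
time: 19.2
position: [0.5686, -0.1692, 0.1893]
ee_rot: [[0.011, 0.995, -0.104], [-0.002, -0.104, -0.995], [-1.0, 0.011, 0.001]]
force: [-0.2, -0.6, -0.9]
finger_gap: 0.0283
```

Run:
```python
from h import *
plan([(0.5655,-0.168,0.13,-6),(0.485,0.089,0.14,89)],0.02,vmax=0.05,rmax=0.16)
```

```text
now grasp [ 0.5703 -0.1696  0.0343] yaw -5.97 gap 0.0283 t 19.2 F [-0.2 -0.6 -0.9]
[[0.02,-0.048,-0.001,0,0,0.001,-0.005], [0.02,-0.048,-0.001,-0.001,0,0.001,-0.005], [0.02,-0.001,-0.01,-0.022,-0.151,0,0], [0.02,-0.001,-0.006,-0.024,-0.151,0,0], [0.02,-0.001,-0.003,-0.024,-0.151,0,0], [0.02,-0.001,0.001,-0.025,-0.151,0,0], [0.02,-0.001,0.005,-0.024,-0.151,0,0], [0.02,-0.001,0.008,-0.023,-0.151,0,0]]
[[0.02,-0.001,0.012,-0.021,-0.151,0,0], [0.02,-0.001,0.015,-0.02,-0.151,0,0], [0.02,-0.001,0.017,-0.017,-0.151,0,0], [0.02,0,0.02,-0.014,-0.151,0,0], [0.02,-0.001,0.022,-0.011,-0.151,0,0]]
```

Request:
move_arm --pt "0.058 0 0 0 0 0 0" --pt "0.058 0 0 0 0 0 0" --pt "0.045 0.007 -0.002 0 0 0 -0.008" --pt "0.045 0.0 0 0 0 0 0"

```text
time: 19.7
position: [0.5664, -0.1689, 0.1814]
ee_rot: [[0.001, 0.995, -0.104], [-0.001, -0.104, -0.995], [-1.0, 0.001, 0.001]]
force: [-1.0, -0.2, 0.9]
finger_gap: 0.0448
```

Run:
```python
from h import *
plan([(0.5655,-0.168,0.025,-6)],0.045,vmax=0.05,rmax=0.16)
im,T=snap("w13")
```

```text
now grasp [ 0.5666 -0.1691  0.0264] yaw -5.98 gap 0.0448 t 19.7 F [-1.  -0.2  0.9]
[[0.045,0.001,-0.001,-0.001,0,0.001,-0.001]]
```

View pics/w13.png

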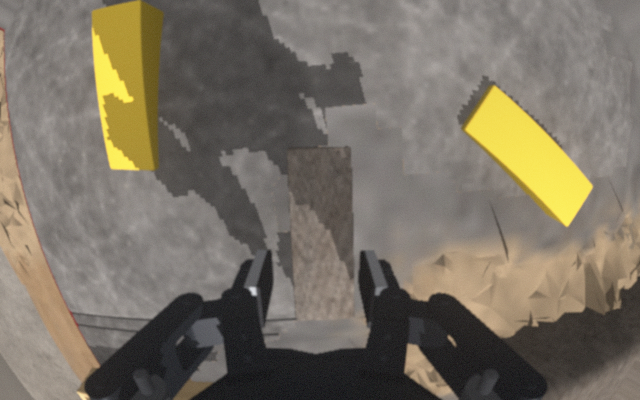

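Wedge still flat and centred between the pads. Close, countering the upward drift.

Request:
move_arm --pt "0.02 0.003 0 0 0 0 0" --pt "0.02 0.001 0 0 0 0 0" --pt "0.02 0.001 0 0 0 0 0"

```text
time: 20.12
position: [0.5676, -0.1694, 0.1797]
ee_rot: [[0.003, 0.995, -0.104], [-0.002, -0.104, -0.995], [-1.0, 0.003, 0.002]]
force: [-3.9, 1.2, 6.2]
finger_gap: 0.0288
```

Run:
```python
from h import *
plan([(0.5655,-0.168,0.13,-6),(0.485,0.089,0.14,89)],0.02,vmax=0.05,rmax=0.16)
```

```text
now grasp [ 0.568  -0.1697  0.0247] yaw -5.97 gap 0.0288 t 20.12 F [-3.9  1.2  6.2]
[[0.02,-0.035,-0.001,0,0,0.001,-0.001], [0.02,-0.035,0,-0.001,0,0.001,-0.001], [0.02,-0.035,-0.001,0,0,0.001,-0.001], [0.02,-0.001,-0.01,-0.022,-0.151,0,0], [0.02,-0.001,-0.006,-0.024,-0.151,0,0], [0.02,-0.001,-0.003,-0.024,-0.151,0,0], [0.02,-0.001,0.001,-0.025,-0.151,0,0], [0.02,-0.001,0.005,-0.024,-0.151,0,0]]
[[0.02,-0.001,0.008,-0.023,-0.151,0,0], [0.02,-0.001,0.012,-0.021,-0.151,0,0], [0.02,-0.001,0.015,-0.019,-0.151,0,0], [0.02,-0.001,0.018,-0.017,-0.151,0,0], [0.02,0,0.02,-0.014,-0.151,0,0], [0.02,-0.001,0.022,-0.012,-0.151,0,0]]
```

Request:
move_arm --pt "0.02 -0.035 -0.001 0 0 0.001 -0.001" --pt "0.02 -0.035 0 -0.001 0 0.001 -0.001" --pt "0.02 -0.035 -0.001 0 0 0.001 -0.001" --pt "0.02 -0.001 -0.01 -0.022 -0.151 0 0" --pt "0.02 -0.001 -0.006 -0.024 -0.151 0 0" --pt "0.02 -0.001 -0.003 -0.024 -0.151 0 0" --pt "0.02 -0.001 0.001 -0.025 -0.151 0 0" --pt "0.02 -0.001 0.005 -0.024 -0.151 0 0"

```text
time: 21.12
position: [0.5261, -0.0499, 0.2924]
ee_rot: [[0.0, 0.783, 0.622], [0.002, 0.622, -0.783], [-1.0, 0.001, -0.001]]
force: [0.5, -0.6, 0.1]
finger_gap: 0.0292
```

Request:
move_arm --pt "0.02 -0.001 0.008 -0.023 -0.151 0 0" --pt "0.02 -0.001 0.012 -0.021 -0.151 0 0" --pt "0.02 -0.001 0.015 -0.019 -0.151 0 0" --pt "0.02 -0.001 0.018 -0.017 -0.151 0 0" --pt "0.02 0 0.02 -0.014 -0.151 0 0" --pt "0.02 -0.001 0.022 -0.012 -0.151 0 0" --pt "0.02 0 0 0 0 0 0"

```text
time: 22.0
position: [0.4746, 0.0946, 0.2965]
ee_rot: [[-0.001, -0.039, 0.999], [0.002, 0.999, 0.039], [-1.0, 0.002, -0.001]]
force: [-1.0, -0.3, 0.3]
finger_gap: 0.0291
```

Run:
```python
from h import *
plan([(0.485,0.089,0.08,88)],0.02,vmax=0.05,rmax=0.16)
im,T=snap("w14")
```

```text
now grasp [0.4744 0.0949 0.1415] yaw 92.25 gap 0.0291 t 22.0 F [-1.  -0.3  0.3]
[[0.02,0.031,-0.003,0.005,0.037,-0.001,-0.001], [0.02,0.03,-0.003,0.005,0.037,-0.001,-0.001]]
```

View pics/w14.png

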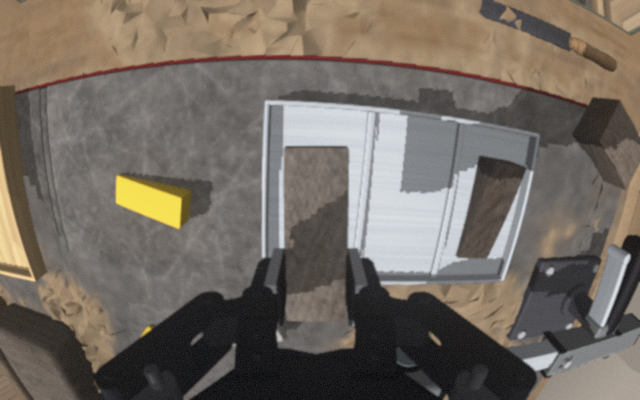

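Request:
move_arm --pt "0.02 0.031 -0.002 0.005 0.037 -0.001 -0.001" --pt "0.02 0.03 -0.001 0.005 0.037 -0.001 -0.001" --pt "0.02 0.02 0 0 0 0 0" --pt "0.02 0 0 0 0 0 0"

```text
time: 22.55
position: [0.4881, 0.0878, 0.2145]
ee_rot: [[0.006, 0.049, 0.999], [-0.002, 0.999, -0.049], [-1.0, -0.002, 0.006]]
force: [-0.5, -0.5, 0.2]
finger_gap: 0.0287
```

Request:
move_arm --pt "0.02 0.01 0.005 -0.003 -0.01 0 0" --pt "0.02 0.005 0 0 0 0 0" --pt "0.02 0.003 0 0 0 0 0"

```text
time: 22.92
position: [0.4869, 0.0925, 0.1976]
ee_rot: [[0.011, 0.04, 0.999], [-0.002, 0.999, -0.04], [-1.0, -0.002, 0.011]]
force: [-0.1, -0.5, -0.0]
finger_gap: 0.0292
```

Request:
move_arm --pt "0.02 0.003 0 0 0 0 0" --pt "0.02 0.002 0 0 0 0 0"

```text
time: 23.18
position: [0.4874, 0.0926, 0.1956]
ee_rot: [[0.009, 0.04, 0.999], [-0.003, 0.999, -0.04], [-1.0, -0.002, 0.009]]
force: [-9.5, -1.0, 22.0]
finger_gap: 0.029
```

Contact (22 N); release and rise.

Request:
move_arm --pt "0.045 -0.002 0 0 0 0 0" --pt "0.045 0 0 0 0 0 0" --pt "0.045 -0.03 0 0 0 0 0" --pt "0.055 -0.05 0 0 0 0 0" --pt "0.065 -0.05 0 0 0 0 0" --pt "0.08 0 0 0 0 0 0"

```text
time: 23.92
position: [0.4866, 0.093, 0.3316]
ee_rot: [[0.011, 0.04, 0.999], [-0.003, 0.999, -0.04], [-1.0, -0.002, 0.011]]
force: [-0.3, -0.1, -0.3]
finger_gap: 0.0796
```

Run:
```python
from h import *
im,T=snap("w15")
plan([(0.44,0.36,0.22,88),(0.50,0.413,0.18,89)],0.085,vmax=0.05,rmax=0.16)
```

```text
now grasp [0.4863 0.0926 0.1741] yaw 87.72 gap 0.08 t 23.98 F [0.1 0.5 0.2]
[[0.085,-0.008,0.044,-0.009,-0.001,0.001,0], [0.085,-0.008,0.044,-0.009,-0.001,0.001,0], [0.085,-0.008,0.044,-0.009,-0.001,0.001,0], [0.085,-0.008,0.044,-0.009,-0.001,0.001,0], [0.085,-0.007,0.044,-0.01,-0.001,0.001,0], [0.085,-0.008,0.045,-0.009,-0.001,0.001,0], [0.085,0.02,0.028,0.029,-0.008,0,0.001], [0.085,0.02,0.027,0.029,-0.008,0,0.001]]
```

View pics/w15.png

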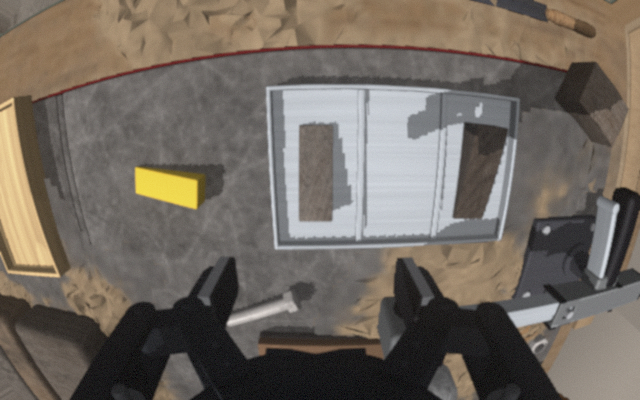

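Request:
move_arm --pt "0.085 -0.008 0.044 -0.009 -0.001 0.001 0" --pt "0.085 -0.008 0.044 -0.009 -0.001 0.001 0" --pt "0.085 -0.008 0.044 -0.009 -0.001 0.001 0" --pt "0.085 -0.008 0.044 -0.009 -0.001 0.001 0" --pt "0.085 -0.007 0.044 -0.01 -0.001 0.001 0" --pt "0.085 -0.008 0.045 -0.009 -0.001 0.001 0" --pt "0.085 0 0 0 0 0 0"

```text
time: 24.85
position: [0.4362, 0.3659, 0.361]
ee_rot: [[-0.023, 0.038, 0.999], [-0.012, 0.999, -0.038], [-1.0, -0.012, -0.022]]
force: [-0.0, -0.3, 0.4]
finger_gap: 0.0849
```

Run:
```python
from h import *
im,T=snap("w16")
plan([(0.50,0.413,0.18,89)],0.085,vmax=0.05,rmax=0.16)
```

```text
now grasp [0.4324 0.3624 0.2051] yaw 87.77 gap 0.0853 t 24.9 F [-0.1 -1.3 -1. ]
[[0.085,0.011,0.026,0.031,-0.011,-0.012,0.007], [0.085,0.012,0.025,0.032,-0.011,-0.012,0.007]]
```

View pics/w16.png

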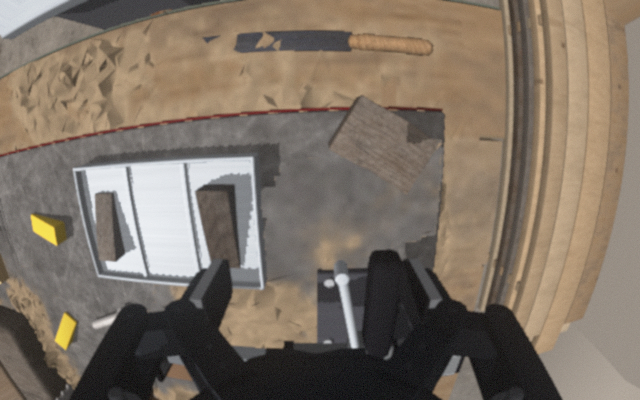

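Run:
```python
from h import *
T=np.load("pics/w16.npy")
for c in ((368,260),(369,300),(399,262)): print("grip",np.round(wpx2w(*c,.11,T),4))
print("gripend",wpx2w(384,252,.1,T))
for c in ((335,275),(348,275),(352,330)): print("trig",np.round(wpx2w(*c,.114,T),4))
```

```text
grip [0.4721 0.4025 0.11  ]
grip [0.5121 0.4048 0.11  ]
grip [0.4757 0.4287 0.11  ]
gripend [0.47060984 0.41757771 0.1       ]
trig [0.4825 0.3753 0.114 ]
trig [0.483  0.3858 0.114 ]
trig [0.5423 0.3902 0.114 ]
```

Request:
move_arm --pt "0.085 0.015 0.024 0.031 -0.011 -0.012 0.007" --pt "0.085 0.015 0.022 0.032 -0.011 -0.012 0.007" --pt "0.085 0 0 0 0 0 0"

```text
time: 25.28
position: [0.501, 0.4048, 0.3213]
ee_rot: [[-0.008, 0.019, 1.0], [-0.007, 1.0, -0.019], [-1.0, -0.008, -0.008]]
force: [-0.8, -0.8, -0.0]
finger_gap: 0.0853
```

Run:
```python
from h import *
im,T=snap("w17")
plan([(0.502,0.408,0.101,89)],0.085,vmax=0.04,rmax=0.16)
```

```text
now grasp [0.499  0.4032 0.167 ] yaw 88.91 gap 0.0849 t 25.32 F [ 1.3  0.1 -0.6]
[[0.085,0.033,0.002,0.001,-0.001,-0.004,0.004], [0.085,0.033,0.002,0.001,-0.001,-0.004,0.004]]
```

View pics/w17.png

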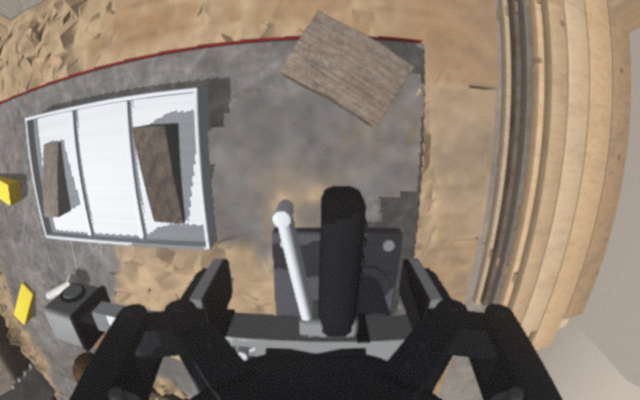

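Request:
move_arm --pt "0.085 0.033 0.003 0.001 -0.001 -0.004 0.004" --pt "0.085 0.033 0.002 0.001 -0.001 -0.004 0.004" --pt "0.085 0 0 0 0 0 0"

```text
time: 25.7
position: [0.501, 0.4052, 0.2549]
ee_rot: [[-0.002, 0.021, 1.0], [-0.002, 1.0, -0.021], [-1.0, -0.002, -0.002]]
force: [0.1, -0.7, -0.2]
finger_gap: 0.085
```

Run:
```python
from h import *
im,T=snap("w18")
plan([(0.502,0.4125,0.101,89)],0.085,vmax=0.04,rmax=0.16)
```

```text
now grasp [0.502  0.4057 0.1019] yaw 88.83 gap 0.0852 t 25.75 F [ 0.4  0.2 -0. ]
[[0.085,0.001,0.007,0,-0.003,0.001,0]]
```

View pics/w18.png

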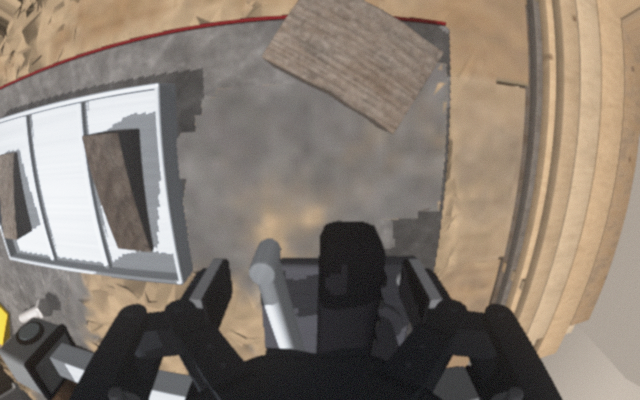

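Request:
move_arm --pt "0.085 0.001 0.007 0 -0.003 0.001 0" --pt "0.06 0 0 0 0 0 0" --pt "0.03 0 0 0 0 0 0" --pt "0.03 0 0 0 0 0 0" --pt "0.03 0 0 0 0 0 0" --newtons 30

```text
time: 26.38
position: [0.5031, 0.4141, 0.2625]
ee_rot: [[0.007, 0.02, 1.0], [0.006, 1.0, -0.02], [-1.0, 0.006, 0.007]]
force: [1.8, -1.5, -2.5]
finger_gap: 0.0377
```

Run:
```python
from h import *
plan([(0.502,0.4125,0.101,89)],0.03)
im,T=snap("w19")
```

```text
now grasp [0.5042 0.415  0.1075] yaw 88.86 gap 0.0377 t 26.38 F [ 1.8 -1.5 -2.5]
[[0.03,0.007,-0.002,-0.001,-0.002,0.007,-0.006]]
```

View pics/w19.png

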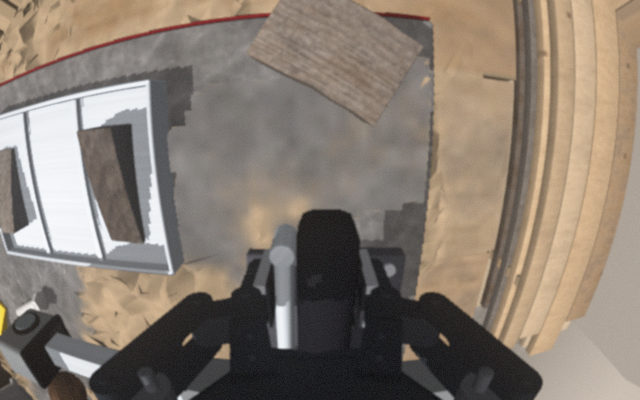

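Request:
move_arm --pt "0.03 0 0 0 0 0 0" --pt "0.03 0 0 0 0 0 0" --pt "0.03 0 0 0 0 0 0" --pt "0.03 0 0 0 0 0 0" --pt "0.03 0 0 0 0 0 0" --pt "0.03 0 0 0 0 0 0" --pt "0.03 0 0 0 0 0 0" --pt "0.03 0 0 0 0 0 0" --newtons 50

```text
time: 27.42
position: [0.5031, 0.4143, 0.2626]
ee_rot: [[0.007, 0.021, 1.0], [0.007, 1.0, -0.021], [-1.0, 0.007, 0.007]]
force: [-0.2, 1.8, 0.1]
finger_gap: 0.037
```

Request:
move_arm --pt "0.085 0 0 0 0 0 0" --pt "0.085 0 0 0 0 0 0" --pt "0.085 0 0 0 0 0 0" --pt "0.085 0 -0.006 0 0 0 0" --pt "0.085 0 0 0 0 0 0"

```text
time: 28.05
position: [0.5033, 0.4074, 0.2623]
ee_rot: [[0.007, 0.018, 1.0], [0.006, 1.0, -0.018], [-1.0, 0.006, 0.007]]
force: [-1.1, -0.1, 0.0]
finger_gap: 0.0849
```

Run:
```python
from h import *
plan([(0.502,0.408,0.19,89),(0.45,0.26,0.19,89)],0.06)
im,T=snap("w20")
```

```text
now grasp [0.5044 0.4084 0.1074] yaw 88.95 gap 0.0849 t 28.05 F [-1.1 -0.1  0. ]
[[0.06,-0.041,0.001,0,0,0.004,-0.003], [0.06,-0.042,0,-0.001,0,0.004,-0.003], [0.06,0,-0.05,-0.016,0,0,0], [0.06,0,-0.049,-0.017,0,0,0], [0.06,0,-0.05,-0.016,0,0,0]]
```

View pics/w20.png

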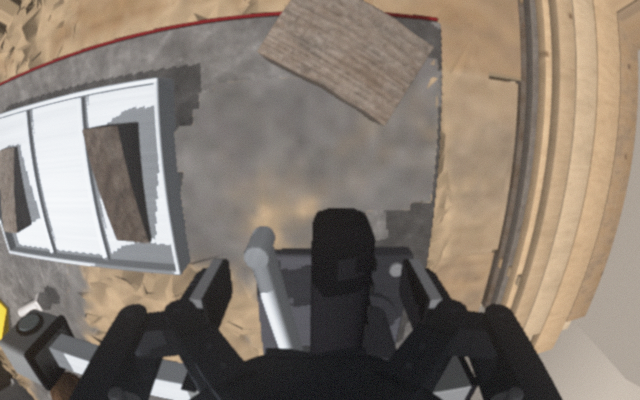

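Request:
move_arm --pt "0.085 -0.041 0.001 0 0 0.004 -0.003" --pt "0.085 -0.042 0 -0.001 0 0.004 -0.003" --pt "0.05 0 -0.05 -0.016 0 0 0" --pt "0.05 0 -0.049 -0.014 0 0 0" --pt "0.05 0 -0.05 -0.014 0 0 0" --pt "0.05 0 0 0 0 0 0"

```text
time: 28.85
position: [0.4539, 0.2576, 0.3492]
ee_rot: [[0.003, 0.016, 1.0], [0.003, 1.0, -0.016], [-1.0, 0.003, 0.003]]
force: [-0.0, 0.9, 0.8]
finger_gap: 0.0497
```

Run:
```python
from h import *
im,T=snap("w21")
plan([(0.459,0.2555,0.10,88.7)],0.05,vmax=0.05)
```

```text
now grasp [0.4557 0.2597 0.1949] yaw 89.16 gap 0.0501 t 28.9 F [ 0.4 -0.   0.5]
[[0.05,0.047,-0.002,0.002,0.004,0.003,-0.002], [0.05,0.048,-0.002,0.002,0.004,0.003,-0.002]]
```

View pics/w21.png

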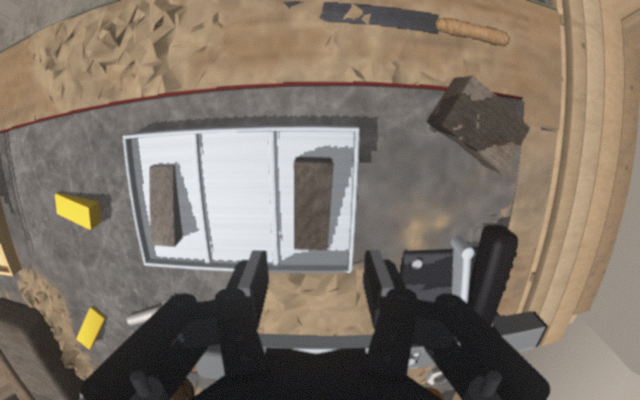

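Run:
```python
from h import *
T=np.load("pics/w21.npy")
a=(wpx2w(295,159,.046,T)+wpx2w(332,159,.046,T))/2; b=(wpx2w(293,248,.017,T)+wpx2w(325,249,.017,T))/2
d=a-b;print(a,b,(a+b)/2,np.hypot(d[0],d[1]),np.degrees(np.arctan2(d[1],d[0])))
```

```text
[0.4226903  0.25589234 0.046     ] [0.52590682 0.24895542 0.017     ] [0.47429856 0.25242388 0.0315    ] 0.10344936586476511 176.15507637173945
```

Request:
move_arm --pt "0.05 0.047 -0.002 0.002 0.004 0.003 -0.002" --pt "0.05 0.045 -0.002 0.002 0.004 0.003 -0.002" --pt "0.05 0 0 0 0 0 0"

```text
time: 29.28
position: [0.4624, 0.2589, 0.2593]
ee_rot: [[0.009, 0.021, 1.0], [0.006, 1.0, -0.021], [-1.0, 0.006, 0.008]]
force: [-0.4, 0.7, 0.1]
finger_gap: 0.05
```

Run:
```python
from h import *
plan([(0.459,0.2555,0.048,88.7)],0.05,vmax=0.03)
```

```text
now grasp [0.4638 0.2598 0.1043] yaw 88.79 gap 0.05 t 29.27 F [-0.4  0.7  0.1]
[[0.05,0.028,-0.002,-0.002,0.001,0.004,-0.003], [0.05,0.028,-0.002,-0.002,0.001,0.004,-0.003]]
```

Request:
move_arm --pt "0.05 0.028 -0.003 -0.002 0.001 0.005 -0.004" --pt "0.05 0.028 -0.003 -0.002 0.001 0.005 -0.004" --pt "0.05 0 0 0 0 0 0"

```text
time: 29.65
position: [0.4631, 0.2574, 0.2081]
ee_rot: [[0.009, 0.02, 1.0], [0.003, 1.0, -0.02], [-1.0, 0.004, 0.009]]
force: [-0.7, -0.7, 0.5]
finger_gap: 0.0504
```

Run:
```python
from h import *
plan([(0.459,0.2545,0.047,88.7)],0.05,vmax=0.03)
im,T=snap("w22")
```

```text
now grasp [0.4644 0.2579 0.0531] yaw 88.85 gap 0.0504 t 29.65 F [-0.7 -0.7  0.5]
[[0.05,0.006,-0.003,-0.004,0.003,0.009,-0.004]]
```

View pics/w22.png

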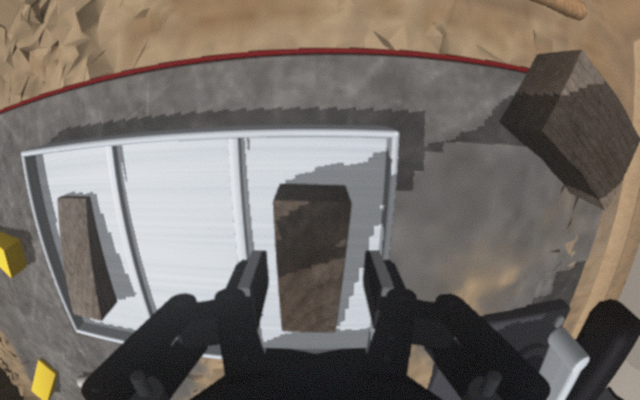

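Request:
move_arm --pt "0.05 0.009 -0.004 -0.004 0.003 0.009 -0.004" --pt "0.04 0.002 0 0 0 0 0" --pt "0.025 0.001 0 0 0 0 0" --pt "0.025 0.001 0 0 0 0 0" --pt "0.025 0 0 0 0 0 0" --newtons 60

```text
time: 30.32
position: [0.463, 0.2555, 0.2027]
ee_rot: [[0.013, 0.022, 1.0], [0.005, 1.0, -0.023], [-1.0, 0.005, 0.013]]
force: [0.3, 0.6, -1.3]
finger_gap: 0.034
```

Run:
```python
from h import *
plan([(0.461,0.2545,0.14,88.7)],0.025,vmax=0.05)
im,T=snap("w23")
```

```text
now grasp [0.4651 0.2563 0.0478] yaw 88.71 gap 0.034 t 30.32 F [ 0.3  0.6 -1.3]
[[0.025,-0.046,0,0,0,0.007,-0.003], [0.025,-0.046,-0.001,-0.001,0,0.007,-0.003]]
```

View pics/w23.png

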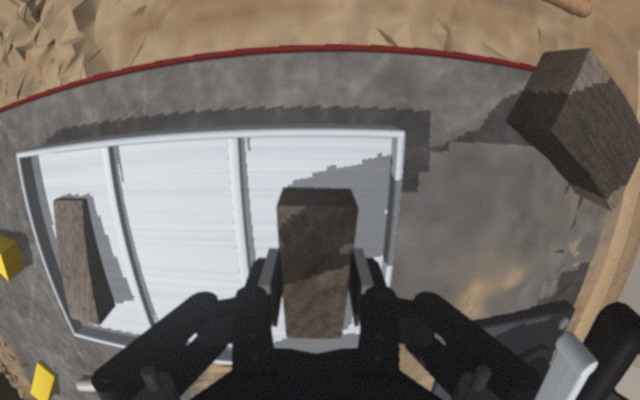

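Run:
```python
from h import *
P=[px2w("top",300+u/5,150+v/5,.034) for u,v in ((398,188),(608,174),(648,507),(432,527))]
for p in P: print(p.round(4))
print(np.mean(P,0))
plan([(0.463,0.2545,0.15,88.7),(0.46,-0.08,0.17,88)],0.025,vmax=0.05)
```

```text
[ 0.5921 -0.2718  0.034 ]
[ 0.5982 -0.4283  0.034 ]
[ 0.3521 -0.4399  0.034 ]
[ 0.3419 -0.2832  0.034 ]
[ 0.47105528 -0.35581769  0.034     ]
now grasp [0.4651 0.2563 0.0477] yaw 88.71 gap 0.0342 t 30.38 F [ 1.1  0.1 -0. ]
[[0.025,-0.034,0,0,0,0.004,-0.002], [0.025,-0.034,0,0.001,0,0.004,-0.002], [0.025,-0.034,-0.001,0,0,0.004,-0.002], [0.025,-0.003,-0.048,0.001,0.002,0,0], [0.025,-0.003,-0.048,0.001,0.002,0,0], [0.025,-0.003,-0.048,0.001,0.002,0,0], [0.025,-0.003,-0.048,0.001,0.002,0,0], [0.025,-0.003,-0.047,0.001,0.002,0,0]]
[[0.025,-0.002,-0.048,0.001,0.002,0,0], [0.025,-0.003,-0.047,0,0.002,0,0]]
```

Request:
move_arm --pt "0.025 -0.034 0 0 0 0.006 -0.002" --pt "0.025 -0.034 0 0.001 0 0.006 -0.002" --pt "0.025 -0.034 -0.001 0 0 0.004 -0.002" --pt "0.025 -0.003 -0.048 0.001 0.002 0 0" --pt "0.025 -0.003 -0.048 0.001 0.002 0 0" --pt "0.025 -0.003 -0.048 0.001 0.002 0 0" --pt "0.025 -0.003 -0.048 0.001 0.002 0 0" --pt "0.025 -0.003 -0.047 0.001 0.002 0 0"

```text
time: 31.38
position: [0.4625, 0.0112, 0.3226]
ee_rot: [[0.0, 0.025, 1.0], [-0.002, 1.0, -0.025], [-1.0, -0.002, 0.0]]
force: [0.7, 0.2, 0.1]
finger_gap: 0.0341
```

Request:
move_arm --pt "0.025 -0.003 -0.048 0 0 0 0" --pt "0.025 -0.003 -0.048 0 0 0 0" --pt "0.025 -0.003 -0.048 0 0 0 0" --pt "0.025 -0.003 -0.048 0 0 0 0" --pt "0.025 -0.003 -0.048 0 0 0 0" --pt "0.025 0 0 0 0 0 0"

```text
time: 32.12
position: [0.4547, -0.2399, 0.3384]
ee_rot: [[0.004, 0.031, 1.0], [-0.004, 1.0, -0.031], [-1.0, -0.003, 0.004]]
force: [0.2, 0.3, -0.3]
finger_gap: 0.0338
```

Run:
```python
from h import *
plan([(0.463,-0.32,0.15,90)],0.025,vmax=0.05)
im,T=snap("w24")
```

```text
now grasp [ 0.4554 -0.2404  0.1834] yaw 88.23 gap 0.0338 t 32.12 F [ 0.2  0.3 -0.3]
[[0.025,0.017,-0.04,0.005,-0.015,0.002,0.002], [0.025,0.017,-0.04,0.005,-0.015,0.002,0.002]]
```

View pics/w24.png

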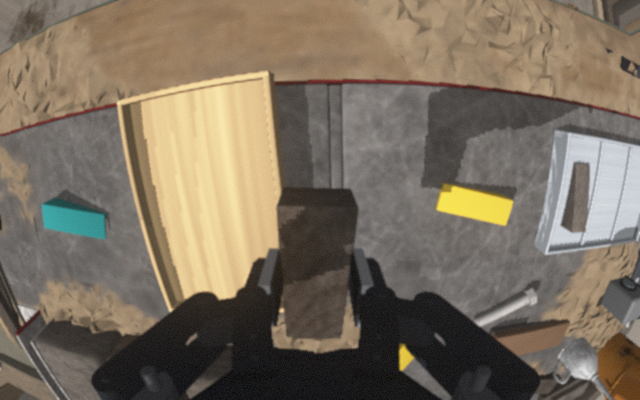

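Run:
```python
from h import *
T=np.load("pics/w24.npy")
for c in ((118,101),(271,73),(281,185),(172,308),(143,200)): print("rim",np.round(wpx2w(*c,.034,T),4))
```

```text
rim [ 0.3519 -0.4366  0.034 ]
rim [ 0.3456 -0.2774  0.034 ]
rim [ 0.4471 -0.2738  0.034 ]
rim [ 0.5938 -0.42    0.034 ]
rim [ 0.4567 -0.4218  0.034 ]
```

Request:
move_arm --pt "0.025 0.017 -0.039 0.005 -0.02 0.002 0.002" --pt "0.025 0.017 -0.037 0.005 -0.02 0.002 0.002" --pt "0.025 0 0 0 0 0 0"

```text
time: 32.55
position: [0.4639, -0.3125, 0.3022]
ee_rot: [[-0.001, -0.016, 1.0], [0.005, 1.0, 0.016], [-1.0, 0.005, -0.001]]
force: [-0.3, 0.3, -0.2]
finger_gap: 0.0336
```

Run:
```python
from h import *
plan([(0.464,-0.318,0.09,90.5),(0.464,-0.318,0.06,90.5)],0.025,vmax=0.05)
```

```text
now grasp [ 0.4636 -0.3117  0.1472] yaw 90.9 gap 0.0336 t 32.55 F [-0.3  0.3 -0.2]
[[0.025,0.029,-0.003,0,0.003,-0.001,-0.003], [0.025,0.028,-0.003,0,0.003,-0.001,-0.003], [0.025,0.03,0,0,0.001,0.001,0.001]]
```

Request:
move_arm --pt "0.025 0.029 -0.003 0 0.003 -0.001 -0.003" --pt "0.025 0.028 -0.003 0 0.003 -0.001 -0.003" --pt "0.025 0.022 -0.001 0 0.001 0 -0.002" --pt "0.025 0 0 0 0 0 0"

```text
time: 33.05
position: [0.4652, -0.3126, 0.2221]
ee_rot: [[0.001, -0.014, 1.0], [0.001, 1.0, 0.014], [-1.0, 0.001, 0.001]]
force: [0.3, 0.6, -0.7]
finger_gap: 0.0339
```

Request:
move_arm --pt "0.025 0.012 -0.007 0 0 0 0" --pt "0.025 0.005 -0.001 0 0 0 0" --pt "0.025 0.002 0 0 0 0 0"

```text
time: 33.42
position: [0.4668, -0.3202, 0.2049]
ee_rot: [[0.004, -0.016, 1.0], [-0.002, 1.0, 0.016], [-1.0, -0.002, 0.004]]
force: [-1.2, -0.3, -0.1]
finger_gap: 0.034
```

Request:
move_arm --pt "0.025 0.002 0 0 0 0 0"

```text
time: 33.55
position: [0.4669, -0.3204, 0.2044]
ee_rot: [[0.004, -0.016, 1.0], [-0.002, 1.0, 0.016], [-1.0, -0.002, 0.004]]
force: [-5.6, 4.5, 15.7]
finger_gap: 0.034
```

Request:
move_arm --pt "0.046 -0.001 0 0 0 0 0" --pt "0.046 0 0 0 0 0 0" --pt "0.046 -0.03 0 0 0 0 0" --pt "0.05 -0.05 0 0 0 0 0" --pt "0.05 -0.04 0 0 0 0 0" --pt "0.05 0 0 0 0 0 0"

```text
time: 34.3
position: [0.4666, -0.3207, 0.3294]
ee_rot: [[0.005, -0.015, 1.0], [-0.003, 1.0, 0.015], [-1.0, -0.003, 0.005]]
force: [0.7, -0.5, 0.0]
finger_gap: 0.05
```

Run:
```python
from h import *
im,T=snap("w25")
plan([(0.48,0.0925,0.19,88)],0.048,vmax=0.052)
```

```text
now grasp [ 0.4662 -0.3201  0.1722] yaw 90.84 gap 0.0499 t 34.35 F [-0.1 -0.2 -0.7]
[[0.048,-0.002,0.052,0.003,0.006,0,0], [0.048,-0.002,0.051,0.002,0.006,0,0], [0.048,-0.002,0.052,0.002,0.006,0,0], [0.048,-0.002,0.052,0.002,0.006,0,0], [0.048,-0.002,0.051,0.001,0.006,0,0], [0.048,-0.003,0.052,0.001,0.006,0,0], [0.048,-0.002,0.051,0,0.006,0,0], [0.048,-0.003,0.052,0.001,0.006,0,0]]
```

View pics/w25.png

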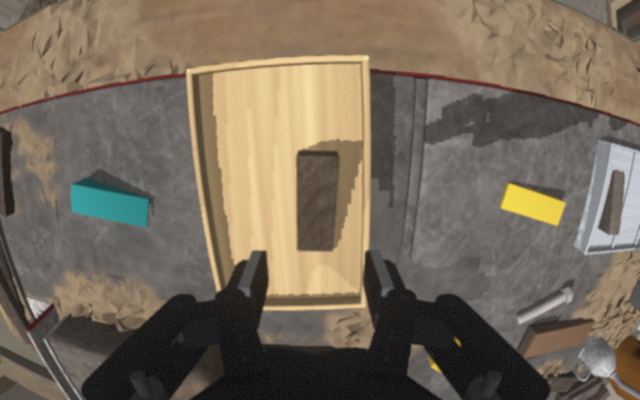

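Request:
move_arm --pt "0.048 -0.002 0.052 0.003 0.006 0 0" --pt "0.048 -0.002 0.051 0.002 0.006 0 0" --pt "0.048 -0.002 0.052 0.002 0.006 0 0" --pt "0.048 -0.002 0.052 0.002 0.006 0 0" --pt "0.048 -0.002 0.051 0.001 0.006 0 0" --pt "0.048 -0.003 0.052 0.001 0.006 0 0" --pt "0.048 -0.002 0.051 0 0.006 0 0" --pt "0.048 -0.003 0.052 0.001 0.006 0 0"

```text
time: 35.35
position: [0.4773, 0.1024, 0.3331]
ee_rot: [[-0.019, 0.045, 0.999], [0.007, 0.999, -0.045], [-1.0, 0.006, -0.019]]
force: [0.3, -0.2, 0.8]
finger_gap: 0.048
```

Request:
move_arm --pt "0.048 0 0 0 0 0 0"

```text
time: 35.48
position: [0.4764, 0.1053, 0.3315]
ee_rot: [[-0.021, 0.039, 0.999], [0.007, 0.999, -0.039], [-1.0, 0.007, -0.022]]
force: [-0.2, 0.6, 0.0]
finger_gap: 0.0483
```

Run:
```python
from h import *
plan([(0.487,0.0925,0.10,87.5)],0.048,vmax=0.05)
im,T=snap("w26")
```

```text
now grasp [0.4731 0.1064 0.1766] yaw 87.76 gap 0.0483 t 35.48 F [-0.2  0.6  0. ]
[[0.048,0.038,-0.006,0.006,0.002,-0.011,-0.003], [0.048,0.038,-0.007,0.006,0.002,-0.011,-0.003]]
```

View pics/w26.png

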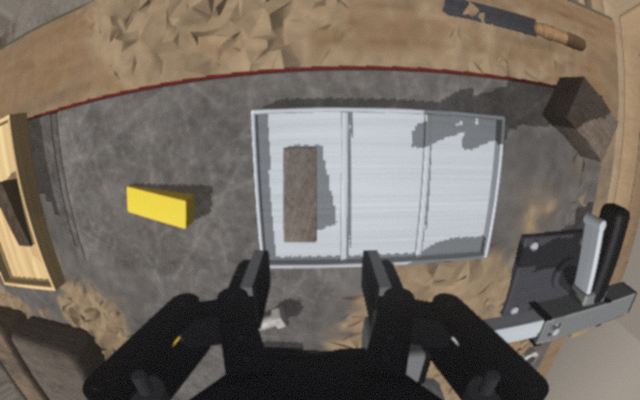

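Run:
```python
from h import *
T=np.load("pics/w26.npy")
a=(wpx2w(285,241,.041,T)+wpx2w(317,241,.041,T))/2; b=(wpx2w(285,147,.017,T)+wpx2w(317,147,.017,T))/2
d=a-b;print(a,b,(a+b)/2,np.hypot(d[0],d[1]),np.degrees(np.arctan2(d[1],d[0])))
```

```text
[0.51120209 0.09085633 0.041     ] [0.42780311 0.09441475 0.017     ] [0.4695026  0.09263554 0.029     ] 0.08347485901140686 -2.443186354481442
```

Request:
move_arm --pt "0.048 0.038 -0.008 0.006 0.002 -0.011 -0.003" --pt "0.048 0.034 -0.007 0.006 0.002 -0.011 -0.003" --pt "0.048 0 0 0 0 0 0"

```text
time: 35.9
position: [0.4857, 0.0853, 0.255]
ee_rot: [[-0.004, 0.048, 0.999], [-0.002, 0.999, -0.048], [-1.0, -0.002, -0.004]]
force: [-0.5, -0.5, 0.2]
finger_gap: 0.0484
```

Run:
```python
from h import *
plan([(0.485,0.091,0.045,88)],0.048,vmax=0.05)
im,T=snap("w27")
```

```text
now grasp [0.485 0.085 0.1  ] yaw 87.28 gap 0.0484 t 35.9 F [-0.5 -0.5  0.2]
[[0.048,0.027,0.003,0,-0.006,-0.002,0.001], [0.048,0.028,0.003,-0.001,-0.006,-0.002,0.001]]
```

View pics/w27.png

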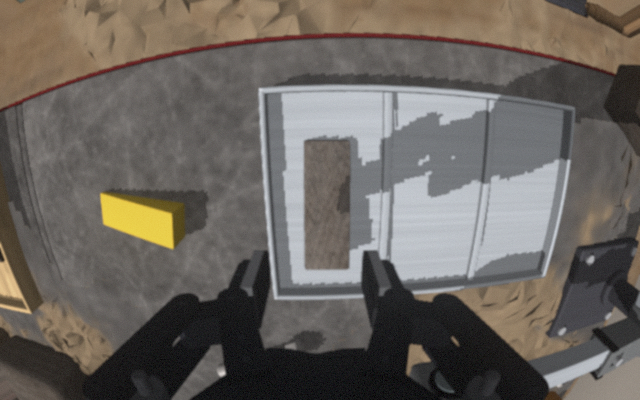

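Request:
move_arm --pt "0.045 0.027 0.004 0 -0.004 -0.002 0.001" --pt "0.045 0.025 0.003 -0.001 -0.004 -0.002 0.001" --pt "0.045 0 0 0 0 0 0"

```text
time: 36.33
position: [0.4882, 0.0908, 0.2077]
ee_rot: [[0.01, 0.043, 0.999], [-0.0, 0.999, -0.042], [-1.0, 0.0, 0.01]]
force: [-0.3, -0.8, 0.4]
finger_gap: 0.045
```

Run:
```python
from h import *
plan([(0.485,0.092,0.042,87.5)],0.045,vmax=0.05)
im,T=snap("w28")
```

```text
now grasp [0.4897 0.0907 0.0528] yaw 87.56 gap 0.045 t 36.33 F [-0.3 -0.8  0.4]
[[0.045,0.011,0.001,-0.003,0.001,0.01,0]]
```

View pics/w28.png

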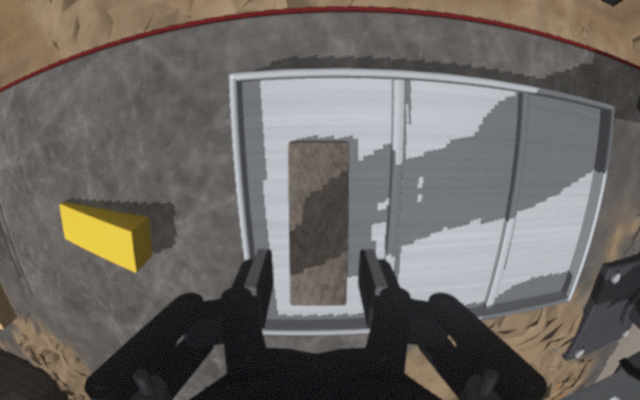

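Centred. Lower 11 mm and close.

Request:
move_arm --pt "0.045 0.012 0.0 -0.002 0.0 0.01 0" --pt "0.035 0.003 0 0 0 0 0" --pt "0.02 0.001 0 0 0 0 0" --pt "0.02 0.001 0 0 0 0 0" --pt "0.02 0 0 0 0 0 0" --newtons 60

```text
time: 37.0
position: [0.4899, 0.0906, 0.1969]
ee_rot: [[0.01, 0.043, 0.999], [0.0, 0.999, -0.043], [-1.0, 0.001, 0.01]]
force: [0.7, 0.2, -0.9]
finger_gap: 0.029
```

Run:
```python
from h import *
plan([(0.485,0.09,0.15,88),(0.485,-0.31,0.16,90.5)],0.02,vmax=0.05)
```

```text
now grasp [0.4914 0.0906 0.0419] yaw 87.54 gap 0.029 t 37.0 F [ 0.7  0.2 -0.9]
[[0.02,-0.036,0,-0.001,-0.003,0.003,0], [0.02,-0.036,0,-0.002,-0.003,0.003,0], [0.02,-0.036,-0.001,-0.001,-0.003,0.003,0], [0.02,-0.001,-0.05,0.002,-0.005,0,0], [0.02,-0.001,-0.05,0.001,-0.005,0,0], [0.02,-0.001,-0.05,0.001,-0.005,0,0], [0.02,-0.001,-0.05,0.001,-0.005,0,0], [0.02,-0.002,-0.05,0.001,-0.005,0,0]]
[[0.02,-0.001,-0.05,0,-0.005,0,0], [0.02,-0.002,-0.05,0,-0.005,0,0], [0.02,-0.001,-0.05,0.001,-0.005,0,0]]
```

Request:
move_arm --pt "0.02 -0.036 0 -0.001 -0.003 0.004 0" --pt "0.02 -0.036 0 -0.001 -0.003 0.004 0" --pt "0.02 -0.036 -0.001 0 -0.003 0.003 0" --pt "0.02 -0.001 -0.05 0.002 -0.005 0 0" --pt "0.02 -0.001 -0.05 0.001 -0.005 0 0" --pt "0.02 -0.001 -0.05 0.001 -0.005 0 0" --pt "0.02 -0.001 -0.05 0.001 -0.005 0 0" --pt "0.02 -0.002 -0.05 0.001 -0.005 0 0"

```text
time: 38.0
position: [0.4885, -0.1642, 0.3156]
ee_rot: [[0.004, -0.001, 1.0], [-0.001, 1.0, 0.001], [-1.0, -0.001, 0.004]]
force: [0.6, 0.4, -1.2]
finger_gap: 0.0294
```

Request:
move_arm --pt "0.02 -0.001 -0.05 0 -0.005 0 0" --pt "0.02 -0.002 -0.05 0 -0.005 0 0" --pt "0.02 -0.001 -0.05 0 -0.005 0 0" --pt "0.02 0 -0.05 0 -0.002 0 0" --pt "0.02 0 0 0 0 0 0"

```text
time: 38.62
position: [0.4888, -0.3746, 0.3201]
ee_rot: [[0.007, -0.014, 1.0], [-0.003, 1.0, 0.014], [-1.0, -0.004, 0.007]]
force: [1.1, 0.6, -1.1]
finger_gap: 0.0293
```

Run:
```python
from h import *
plan([(0.494,-0.386,0.10,90.5)],0.02,vmax=0.05)
im,T=snap("w29")
```

```text
now grasp [ 0.4898 -0.3751  0.1651] yaw 90.78 gap 0.0293 t 38.62 F [ 1.1  0.6 -1.1]
[[0.02,0.033,-0.006,0.002,0.002,0.003,0.002], [0.02,0.032,-0.005,0.003,0.002,0.003,0.002]]
```

View pics/w29.png

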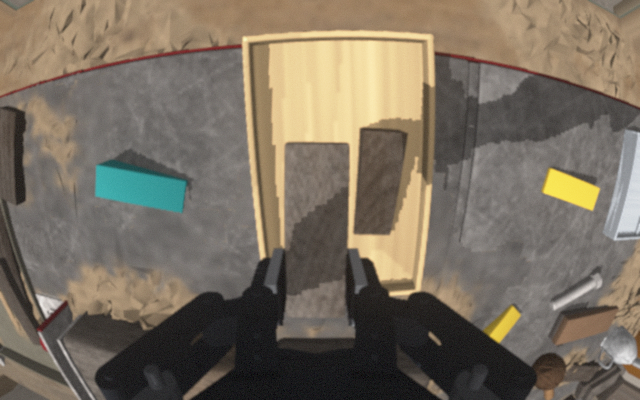

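Run:
```python
from h import *
T=np.load("pics/w29.npy")
a=(wpx2w(361,130,.048,T)+wpx2w(407,131,.048,T))/2; b=(wpx2w(355,233,.02,T)+wpx2w(391,234,.02,T))/2
print("w0",a,b)
for c in ((243,37),(257,150),(265,245),(433,36),(420,290)): print("rim",np.round(wpx2w(*c,.034,T),4))
```

```text
w0 [ 0.42851797 -0.32365653  0.048     ] [ 0.52927132 -0.32106374  0.02      ]
rim [ 0.352  -0.4378  0.034 ]
rim [ 0.4479 -0.4266  0.034 ]
rim [ 0.5359 -0.4232  0.034 ]
rim [ 0.345  -0.2802  0.034 ]
rim [ 0.5877 -0.2679  0.034 ]
```

Request:
move_arm --pt "0.02 0.033 -0.007 0.002 -0.005 0.003 0.002" --pt "0.02 0.032 -0.006 0.002 -0.005 0.003 0.002" --pt "0.02 0.02 0 0 0 0 0" --pt "0.02 0 0 0 0 0 0"

```text
time: 39.17
position: [0.4943, -0.3813, 0.2329]
ee_rot: [[-0.0, -0.029, 1.0], [0.005, 1.0, 0.029], [-1.0, 0.005, -0.0]]
force: [-0.3, 0.2, -1.1]
finger_gap: 0.0287
```

Request:
move_arm --pt "0.02 0.02 -0.001 0 0 0 0" --pt "0.02 0.009 0 0 0 0 -0.003" --pt "0.02 0.002 0 0 0 0 0"

```text
time: 39.55
position: [0.4954, -0.3818, 0.2024]
ee_rot: [[0.003, -0.03, 1.0], [-0.001, 1.0, 0.03], [-1.0, -0.001, 0.003]]
force: [-0.9, -0.5, -0.4]
finger_gap: 0.029
```

Request:
move_arm --pt "0.02 0.003 0 0 0 0 0" --pt "0.02 0.002 0 0 0 0 0"

```text
time: 39.8
position: [0.4956, -0.3822, 0.1985]
ee_rot: [[0.003, -0.03, 1.0], [-0.002, 1.0, 0.03], [-1.0, -0.002, 0.003]]
force: [-3.1, 1.7, 7.6]
finger_gap: 0.029
```

Request:
move_arm --pt "0.038 0 0 0 0 0 0" --pt "0.038 0 0 0 0 0 0" --pt "0.038 -0.03 0 0 0 0 0" --pt "0.045 -0.05 0 0 0 0 0" --pt "0.05 -0.05 0 0 0 0 0" --pt "0.05 -0.03 0 0 0 0 0" --pt "0.05 0 0 0 0 0 0"

```text
time: 40.67
position: [0.4952, -0.3824, 0.3638]
ee_rot: [[0.005, -0.03, 1.0], [-0.003, 1.0, 0.03], [-1.0, -0.003, 0.005]]
force: [-0.1, -0.7, 0.0]
finger_gap: 0.05
```

Run:
```python
from h import *
im,T=snap("w30")
im=eyes.grab_frame("top")
cv2.imwrite("pics/topz9.png",cv2.resize(im[140:290,150:350],(800,600),interpolation=cv2.INTER_CUBIC))
plan([(0.36,-0.15,0.26,20)],0.05)
```

```text
now grasp [ 0.4943 -0.3813  0.2048] yaw 91.7 gap 0.0502 t 40.77 F [-0.  -0.  -0.6]
[[0.05,-0.007,0.029,-0.016,0.156,0,0], [0.05,-0.007,0.027,-0.02,0.156,0,0], [0.05,-0.007,0.023,-0.024,0.156,0,0], [0.05,-0.007,0.019,-0.028,0.156,0,0], [0.05,-0.007,0.015,-0.03,0.156,0,0], [0.05,-0.007,0.01,-0.032,0.156,0,0], [0.05,-0.006,0.004,-0.033,0.156,0,0], [0.05,-0.007,-0.001,-0.034,0.156,0,0]]
```

View pics/w30.png

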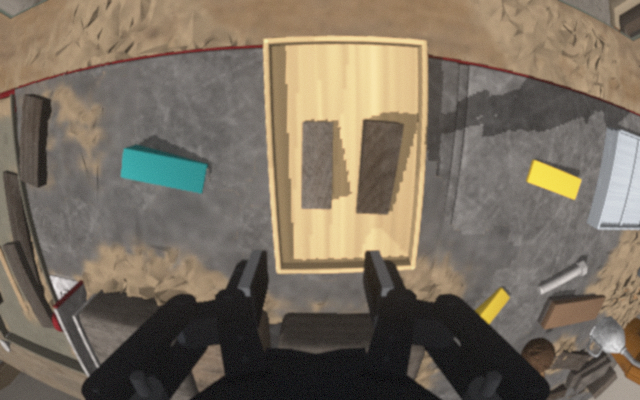

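View pics/topz9.png

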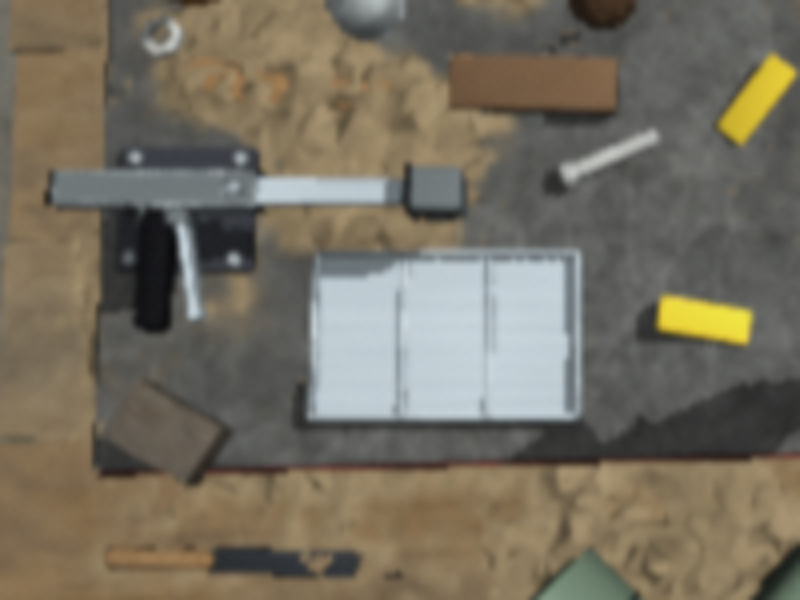

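Run:
```python
from h import *
s=arm.sense();print(s["time"],s["force"],s["finger_gap"])
ticket.hand_in()
```

```text
40.775 [-0.0339489  -0.02776867 -0.57979049] 0.05021029082345886
the job is handed in; nothing more can be done
```

I did the whole job in the order asked and handed it in at 40.8 s; no verdict came back.

- **Boom:** I pulled it about 121 mm to its stop, where the force rose to about 15 N. The wrist camera showed the round lock button standing out, and the last top picture shows the boom still out.
- **Wedges present:** I found two, wedge0 and wedge1. I saw no wedge3 between the trays.
- **Scan tray:** I laid both wedges flat, one in each outer lane. The picture before the squeeze shows them clear of the ribs and the rim.
- **Trigger:** I held it squeezed for about 1.3 s. The finger opening read 37.0 to 37.7 mm, against 39 mm nominal for a full squeeze. The opening also read about 2 mm low on both wedges, so I take it as fully against the stop. The picture afterwards shows it sprung back.
- **Plywood tray:** The last wrist picture shows both wedges flat inside it and apart from each other.

My first grip on wedge1 was too high because the tool had drifted up 8 mm, so I opened, lowered and gripped again. The other objects look unmoved in the last pictures; I judged that by eye and did not measure it. The gripper was open, raised and touching nothing at hand-in.

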